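# Seat the lamp driver card in its sloping bay

### The arm

A 6-joint arm with a two-finger parallel gripper is mounted at the origin on the work surface. World frame = base frame: x ahead of the robot, y to its left, z up, the work surface at z = 0. Lengths are in m, angles in degrees, forces in N, time in s.
With the tool pointing down it reaches from about 0.25 to 0.725 m from the base axis. Payload 9.7 kg.
Tool frame: the origin (TCP) lies at the very end of the fingers, on their centre line; the grasp point (between the pads) lies 19 mm behind it (bot.pinch_z is the distance from the TCP to the grasp point, in m); x points along the fingers, z is the direction in which the jaws open and shut, and the axes are right-handed (so a half turn about x gives the same grasp; the last joint's range is limited). The gripper opens to 85 mm and grips with 20 to 120 N. Pads are 22 mm wide; open, the fingers measure 114 mm over their backs; the gripper's body (76 mm by 85 mm) begins 54 mm behind the grasp point. The pads swing forward as they close: fully open they stand 13 mm farther back than shut.
Start: joints at [65.145, 4.979, 10.078, 95.1, 0, 90], TCP at [0.231, 0.499, 0.231] pointing down, gripper open.
Joint ranges: [-179.16, 179.16], [-48.56, 103.87], [-65.8, 70.77], [-126.05, 130.52], [-82.76, 87.17], [-180, 180]. Speed limits (degrees/s): [127.2, 127.2, 147.25, 180, 180, 180].

### API

Orientations are given as [roll, pitch, yaw] about the fixed x, y, z axes, in that order (R = Rz(yaw) Ry(pitch) Rx(roll)).
In Python, from workcell import bot gives the robot as it stands.
- The arm moves only by the tool play_rows, never from a script. Its argument "rows" is a list of rows, each a list of 3 entries, a list of its own where there are three numbers: the shift along the tool's x, y, z in cm, then the turn about the tool's x in degrees, then the finger opening in cm, from 0 to 8.54. A call has 1 to 12 rows; each row is the pose to reach, as a shift and turn from the pose commanded when the call began, along the tool's axes at that moment; what a row does not reach only later rows make up. A row lasts 1/12 s, in which the tool goes at most 41.7 mm and 7.16 degrees, less where a joint would pass 70% of its speed; a pose out of reach is approached as far as the arm can. A call with a gripper value outside its range is refused whole. The fingers move at their own pace and stop on an object; "squeeze" is the grip in N (left out, the last holds). Time passes only in rows, so rows that repeat a pose let the fingers close. It gives the time, the measured TCP pose, the force and the opening at its end, in the units of the state.
- bot.get_obs(): the state, without advancing time (a new reading comes with each control period).
- bot.camera(name): name is "scene" or "side" or "wrist"; returns (picture, depth): 420x560x3 uint8, blue, green, red; 420x560 float32, m along the optical axis (not along the pixel's ray), 0 where there is no reading.
- bot.camera_model(name): a dict with "fx", "fy", "cx", "cy" (pixels), "k1" (the pictures are not rectified: a ray, as slopes to the right and down, at radius r is drawn at 1 + k1 r^2 times it, then the intrinsics apply), "origin" and "attitude" of the camera in the world; the wrist camera has in their place "mount" (4x4, takes a point from camera to tool coordinates, whose origin is the TCP and whose axes are the tool frame's). Camera axes: x right, y down, z forward; pixel columns grow to the right and rows downward; lengths in m; the calibration is good to about 2 mm. A picture is of the moment at which its call begins: read the wrist's pose just before it. camera_model takes no time and is no camera call.
- bot.job_done(): hands the job in, once; it reports no verdict.
The state is a dict: "time": time; "q": joint angles; "qd": joint speeds; "joint_efforts": joint torques, N m; "ee_pos": TCP position; "tcp_rot": TCP orientation; "wrist_force": force on the tool from outside, world axes, zero at the start; "torque": the same for the moment, N m; "opening": finger opening in m.
Only numpy, scipy, OpenCV 4.12 (cv2) and the standard library are available. Lean on these libraries where they do the work, as an engineer would, in place of code of your own. Each camera call takes 0.05 s, during which the arm holds its last target.

### The job

Take the lamp driver card out of its black stand by the blue grip and, with its component side facing the front of the unit (the robot's side), feel for the two orange card guides in the sloping bay and slide it down them until it rests on the connector, both green ejector levers still wide open. Then let go and swing both levers fully closed so that they press the card home, without ramming the card and without disturbing the other things on the bench.

Things in the scene. Friction and masses are not known exactly. Their poses are not given: they have to be found in the camera images.
- card_grip (a point): Centre of the card's blue grip, 36 mm wide (card y), 12 mm thick (x), 40 mm tall (z): grasp it across its thickness. The card (110 to 225 g) first stands upright in the black stand. Card axes: z up, y along the board's width, -x out of the component side. The grip stands on an aluminium bar 100 mm wide, 10 mm thick, 10 mm tall, its top 20 mm below this point.
- card_foot (a point): Middle of the card's lower edge, 100 mm below card_grip, same axes. The green board is 100 mm wide (y), 4 mm thick (x) and reaches from here up to the bar, 70 mm above. Seated, this point is 66 mm below the mouth; resting on the connector unpressed, 59 mm.
- card_parts (a point): Point on the component side of the card (black chips, a silver can, a yellow part): 6 mm from the board's mid-plane towards card -x, 52 mm above the foot.
- stand: Fixed black stand, 60 mm (x) x 128 mm (y) x 40 mm tall, origin under its centre; its slot, 5.6 mm wide (x), 103 mm long (y), 32 mm deep, holds the card upright, card axes parallel to the stand's, component side to -x.
- unit: Fixed grey and white lamp unit, base 170 x 200 x 12 mm, origin on the table below the mouth; -x is its front, roughly towards the robot. The card bay leans 25 degrees away from the front, so that cards go in from behind and above. White cheeks flush with the mouth at 52 to 84 mm either side of its middle, 52 mm wide.
- mouth (a point): Middle of the bay's mouth, 100 mm above the table. z points out of the bay, leaning 25 degrees from vertical to the unit's rear (away from the robot); y to the left; x across the slot, to the rear and downwards. The card slides in along -z, with its axes parallel to these. Behind it a sprung black connector, 59 mm down, resists with 6 N at first touch, 10 N when the card is seated; let go, the card rises again.
- guides_nominal (a point): Same point as mouth. Two orange guides at y = +-42 to 52 mm, tops at z = 0, 56 mm deep: channels 6 mm wide (x) with 0.8 mm lead-in bevels and 12 mm of wall on either side, closed at y = +-51.5 mm. Both are clamped together at one unknown place within 7 mm either way of here along x, not reported: find it by touch or by eye.
- lever_left (a joint): Green ejector lever on the left (mouth +y) side of the bay, rad: 0 = fully closed (hard stop), grows as it opens outwards to 1.25; starts 1.15 to 1.25. The arm leans outwards from mouth z by (value - 0.3). Push the arm's outer side inwards with shut fingers. It stays where left: friction 0.25 N m, up to 0.45 N m (about 10 N at the paddle) while pressing the card.
- lever_left_pivot (a point): Pivot of the left lever, fixed to the bay at mouth y = +66 mm, z = 17 mm; same axes as mouth. The lever turns about x. Its nose, square to mouth z when closed, reaches 22 mm inwards from here, 6 mm thick, 24 mm wide (x), and presses on the card's bar.
- lever_left_tip (a point): Outer end of the left lever's arm, 56 mm from its pivot; moves with it. The arm is 7 mm thick and 14 mm wide (mouth x), with a paddle 9 mm thick and 20 mm wide over its last 14 mm.
- lever_right (a joint): Green ejector lever on the right (mouth -y) side of the bay, rad: 0 = fully closed (hard stop), grows as it opens outwards to 1.25; starts 1.15 to 1.25. The arm leans outwards from mouth z by (value - 0.3). Push the arm's outer side inwards with shut fingers. It stays where left: friction 0.25 N m, up to 0.45 N m (about 10 N at the paddle) while pressing the card.
- lever_right_pivot (a point): Pivot of the right lever, fixed to the bay at mouth y = -66 mm, z = 17 mm; same axes as mouth. The lever turns about x. Its nose, square to mouth z when closed, reaches 22 mm inwards from here, 6 mm thick, 24 mm wide (x), and presses on the card's bar.
- lever_right_tip (a point): Outer end of the right lever's arm, 56 mm from its pivot; moves with it. The arm is 7 mm thick and 14 mm wide (mouth x), with a paddle 9 mm thick and 20 mm wide over its last 14 mm.
- specimen: Flat aluminium disc, 52 mm across, 12 mm tall. Bystander: leave it where it is.
- jar: Small amber jar, 44 mm across, 60 mm tall. Bystander: leave it where it is.
- driver: Screwdriver, 160 mm. Bystander: leave it where it is.
- tin: Shallow metal bowl, 70 mm across, 30 mm tall. Bystander: leave it where it is.
- eyecup: Black rubber ring, 40 mm across, 18 mm tall. Bystander: leave it where it is.
- brush: Small brush, 150 mm. Bystander: leave it where it is.
- weight: Brass cylinder, 36 mm across, 35 mm tall. Bystander: leave it where it is.
There are look-alikes about, which are no part of the job. Of the things that look like the part that bears card_grip, the smaller one is meant.

How it is judged (in metres and radians):
On the way, in this order (a step that is already met when the one before it is completed fails the run):
1. the card, component side to the front, has been slid down the guides to within a few mm of the connector or onto it, while both levers are wide open (y of card_foot in the frame of mouth between -0.004 and 0.004 m and x of card_foot in the frame of mouth between -0.0105 and 0.0105 m and angle between the z axis of card_foot and the z axis of mouth, either way round below 0.08 rad and y of lever_left_pivot in the frame of card_foot above 0.05 m and z of card_foot in the frame of mouth below -0.055 m and value of joint each of lever_left, lever_right above 0.8 rad), for 0.2 s.
2. both levers have been swung closed and the card is seated (y of card_foot in the frame of mouth between -0.004 and 0.004 m and x of card_foot in the frame of mouth between -0.0105 and 0.0105 m and angle between the z axis of card_foot and the z axis of mouth, either way round below 0.08 rad and y of lever_left_pivot in the frame of card_foot above 0.05 m and z of card_foot in the frame of mouth between -0.069 and -0.0635 m and value of joint each of lever_left, lever_right below 0.1 rad), for 0.2 s.
At the end, for the whole second after the job is handed in: The card stands at rest in the guides, released, component side to the front, parallel to the guides within 0.08 rad, its foot 63.5 to 69 mm below the mouth and within 4 mm (y) and 10.5 mm (x) of its middle; both levers are within 0.1 rad of fully closed (all of step 2 and linear speed of card below 0.02 m/s); the robot touches nothing.
It fails at once if the card is rammed against the unit (over 45 N) (contact force between card and unit above 45 N).
It fails at once if a bystander is pushed away (over 20 mm) (distance of any of specimen, jar, driver, tin, eyecup, brush, weight from where it was at the start of the episode above 0.02 m).
It also fails if it takes over 64 s, if anything falls off the work surface, if the arm or the gripper's body presses on something with over 40 N, if the wrist force passes 120 N, or if a joint passes its speed limit or range.

## Working session

There is one attempt and no reset: what is moved stays moved. The work goes in short steps, Python scripts to look and compute and a tool call to move; the robot and the scene stay as the last step left them, time stands still between calls to the robot, and variables do not carry over. Pictures are saved under pics/ and viewed, and the job is handed in when it is done.

Besides the shell and the picture viewer there is one more tool, called after "Request:" by a JSON object that holds its "fn" and its "kwargs", one argument or row to a line. play_rows: Moves the arm, as the interface text tells. Its arguments: {"type":"object","properties":{"rows":{"type":"array"},"squeeze":{"type":"number"}},"required":["rows"]}

```bash
ls; mkdir -p pics
python3 - <<'E'
from workcell import bot
import cv2
o=bot.get_obs(); print(o)
for n in ["scene","side","wrist"]:
    p,d=bot.camera(n); cv2.imwrite(f"pics/{n}0.png",p); import numpy as np; np.save(f"pics/{n}0.npy",d)
    print(n,bot.camera_model(n))
E
```

```text
pics
{'time': 0.0, 'q': array([ 6.51440972e+01,  5.01044587e+00,  1.00353357e+01,  9.50982874e+01,
       -3.24281868e-03,  9.00003282e+01]), 'qd': array([ 0.01943768, -0.0024619 ,  0.10929447,  0.05585665, -0.11715114,
        0.11921364]), 'joint_efforts': array([ 2.20365691e-03, -5.20372224e+01,  4.64815736e+01,  1.57970935e-02,
        1.13102753e-04,  2.63517830e-05]), 'ee_pos': array([0.23110979, 0.49885011, 0.23059723]), 'tcp_rot': array([-177.4699033 ,   89.92653079, -112.32613221]), 'wrist_force': array([-0.51061955,  0.26877388, -0.59735081]), 'torque': array([-0.00262307, -0.02838396, -0.0256327 ]), 'opening': 0.08544910152079868}
scene {'fx': 439.15755470497567, 'fy': 439.15755470497567, 'cx': 284.6726477424794, 'cy': 213.428318358726, 'k1': -0.12049187086393648, 'origin': array([1.15032123, 0.20381423, 1.0432372 ]), 'attitude': array([-144.10923581,   -0.70458996,  106.72316114])}
side {'fx': 473.70156819467286, 'fy': 473.70156819467286, 'cx': 273.88027906359696, 'cy': 207.0010833524765, 'k1': -0.1419097086119195, 'origin': array([ 0.00368887, -0.73855332,  1.13535203]), 'attitude': array([-137.22837578,    1.10514685,  -35.5202939 ])}
wrist {'fx': 289.77889985592395, 'fy': 289.77889985592395, 'cx': 280.4631496925087, 'cy': 206.83118140278995, 'k1': -0.04041173928616183, 'mount': array([[ 2.17503857e-04, -2.58042982e-01,  9.66133413e-01,
        -1.43337346e-01],
       [ 2.65396028e-04, -9.66133387e-01, -2.58043035e-01,
         6.45275867e-02],
       [ 9.99999941e-01,  3.12533326e-04, -1.41654156e-04,
        -5.25347070e-05],
       [ 0.00000000e+00,  0.00000000e+00,  0.00000000e+00,
         1.00000000e+00]])}
```

View pics/scene0.png

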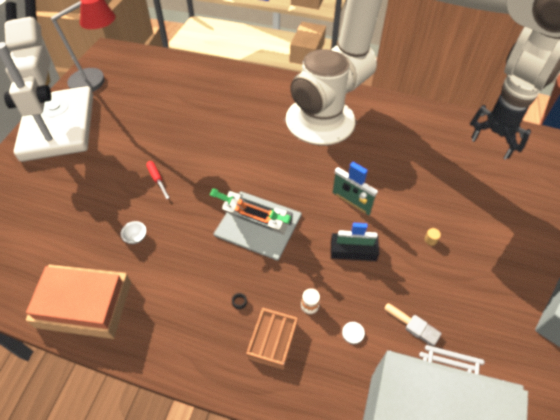

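View pics/side0.png

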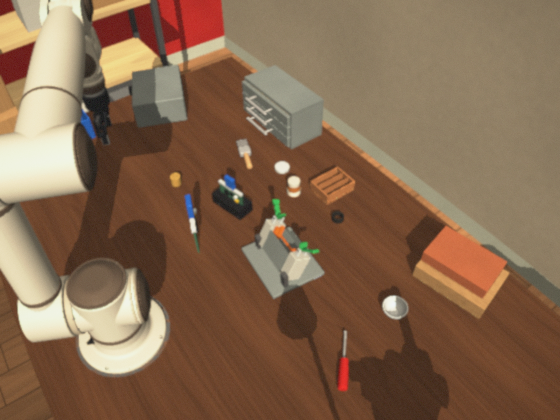

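View pics/wrist0.png

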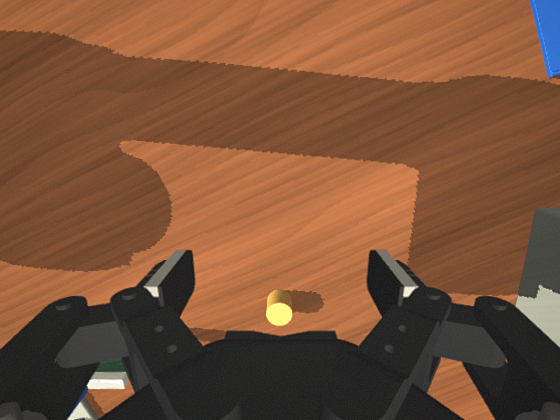

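```bash
cat > h.py <<'E'
import numpy as np, cv2
from scipy.spatial.transform import Rotation as R
from workcell import bot
def rot(rpy): return R.from_euler('xyz',rpy,degrees=True).as_matrix()
def cam(n,obs=None):
    m=bot.camera_model(n)
    K=np.array([[m['fx'],0,m['cx']],[0,m['fy'],m['cy']],[0,0,1.]]); D=np.array([m['k1'],0,0,0,0.])
    if n=='wrist':
        o=obs or bot.get_obs(); T=np.eye(4); T[:3,:3]=rot(o['tcp_rot']); T[:3,3]=o['ee_pos']
        M=T@np.array(m['mount']); return K,D,M[:3,:3],M[:3,3]
    return K,D,rot(m['attitude']),np.array(m['origin'])
def rays(c,px):
    K,D,Rm,o=c
    u=cv2.undistortPoints(np.array(px,float).reshape(-1,1,2),K,D).reshape(-1,2)
    return np.c_[u,np.ones(len(u))]@Rm.T, o
def onz(c,px,z):
    d,o=rays(c,px); return o+d*((z-o[2])/d[:,2])[:,None]
def deppts(c,px,dep):
    d,o=rays(c,px); px=np.array(px,int).reshape(-1,2); return o+d*dep[px[:,1],px[:,0]][:,None]
def proj(c,P):
    K,D,Rm,o=c
    Pc=(np.array(P,float).reshape(-1,3)-o)@Rm
    return cv2.projectPoints(Pc,np.zeros(3),np.zeros(3),K,D)[0].reshape(-1,2)
def tri(cs,pxs):
    A=np.zeros((3,3));b=np.zeros(3)
    for c,p in zip(cs,pxs):
        d,o=rays(c,[p]);d=d[0]/np.linalg.norm(d);Q=np.eye(3)-np.outer(d,d);A+=Q;b+=Q@o
    return np.linalg.solve(A,b)
def crop(img,x,y,w,h,s,name):
    cv2.imwrite('pics/'+name+'.png',cv2.resize(img[y:y+h,x:x+w],None,fx=s,fy=s,interpolation=cv2.INTER_CUBIC))
E
python3 - <<'E'
from h import *
p=cv2.imread('pics/scene0.png'); crop(p,200,150,200,125,4,'sc1')
p=cv2.imread('pics/side0.png'); crop(p,165,150,170,150,4,'sd1')
E
```

```text
(no output)
```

View pics/sc1.png

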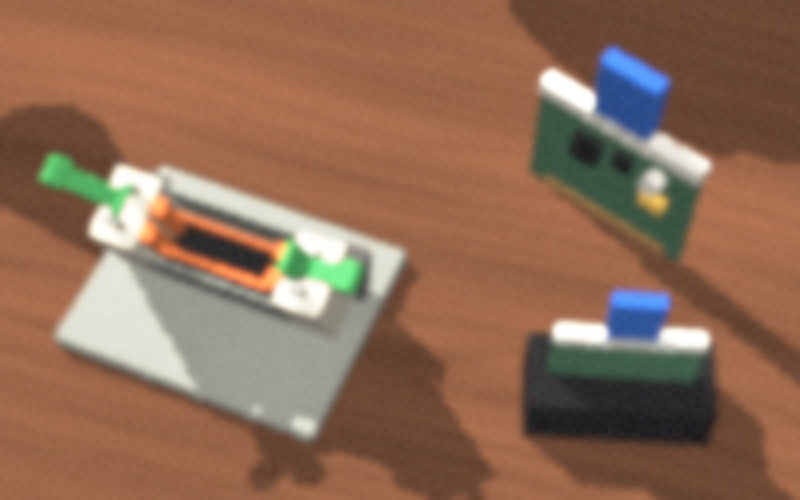

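View pics/sd1.png

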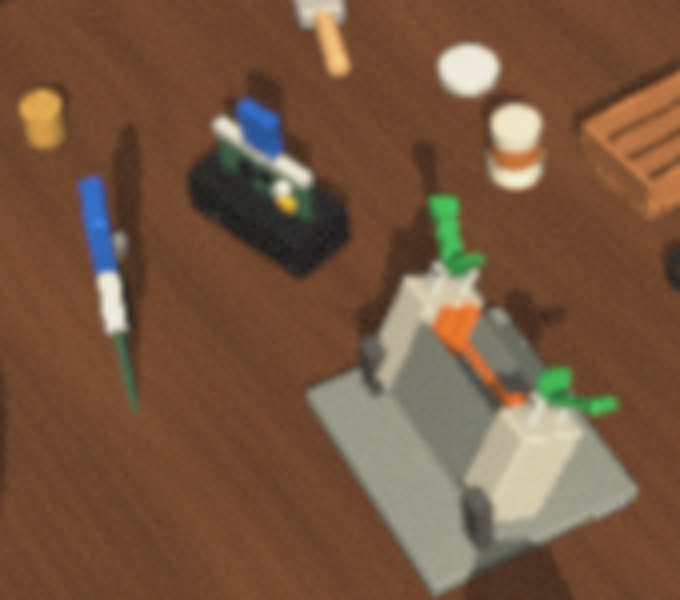

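Run:
```python
from h import *
for n,box,ubox in [('scene',(325,215,385,265),(195,160,310,265)),('side',(205,160,260,225),(235,190,330,300))]:
    p=cv2.imread(f'pics/{n}0.png'); d=np.load(f'pics/{n}0.npy'); c=cam(n); hsv=cv2.cvtColor(p,cv2.COLOR_BGR2HSV)
    def m(lo,hi,box):
        k=cv2.inRange(hsv,lo,hi); b=np.zeros_like(k); b[box[1]:box[3],box[0]:box[2]]=1; k*=b
        ys,xs=np.where(k>0); return np.c_[xs,ys]
    def rep(nm,px):
        P=deppts(c,px,d); P=P[d[px[:,1],px[:,0]]>0]
        q=np.percentile(P,[5,50,95],axis=0); print(n,nm,len(px),px.mean(0).round(1),'\n',q.round(4))
        return P
    rep('blue',m((105,150,60),(125,255,255),box))
    P=rep('bar',m((0,0,110),(180,60,255),box))
    P=P[(P[:,2]>.075)]; xy=P[:,:2]; u,s,v=np.linalg.svd(xy-xy.mean(0)); print('bar dir',np.degrees(np.arctan2(v[0,1],v[0,0])), xy.mean(0), np.ptp((xy-xy.mean(0))@v[0]))
    g=m((50,120,80),(80,255,255),ubox)
    k=np.zeros(p.shape[:2],np.uint8); k[g[:,1],g[:,0]]=255
    nn,l,st,ce=cv2.connectedComponentsWithStats(k)
    for i in range(1,nn):
        if st[i,4]>8: ys,xs=np.where(l==i); rep('green',np.c_[xs,ys])
    rep('orange',m((3,170,150),(15,255,255),ubox))
```

```text
scene blue 112 [358.7 228.3] 
 [[0.488  0.2029 0.0999]
 [0.4943 0.2164 0.1203]
 [0.4989 0.2293 0.1284]]
scene bar 239 [357.4 234.2] 
 [[ 0.4122  0.1703 -0.0014]
 [ 0.49    0.2183  0.0829]
 [ 0.5021  0.2628  0.0904]]
bar dir 102.71574310961572 [0.49187578 0.21696422] 0.099080406982343
scene green 76 [219.1 195. ] 
 [[ 0.5067 -0.1727  0.124 ]
 [ 0.513  -0.1568  0.1372]
 [ 0.5216 -0.1352  0.1497]]
scene green 69 [280.7 217.2] 
 [[ 0.5199 -0.0047  0.1209]
 [ 0.5321  0.0201  0.1352]
 [ 0.5448  0.0411  0.1496]]
scene orange 64 [246.5 210.6] 
 [[ 0.4731 -0.1079  0.0436]
 [ 0.4946 -0.1034  0.0698]
 [ 0.5086 -0.0416  0.0952]]
side blue 83 [229.6 181.2] 
 [[0.4814 0.1956 0.0991]
 [0.4864 0.207  0.1191]
 [0.4963 0.2309 0.1297]]
side bar 148 [231.1 189.3] 
 [[ 0.476   0.1689 -0.0026]
 [ 0.4907  0.2137  0.0827]
 [ 0.5446  0.3407  0.093 ]]
bar dir 103.96372904239895 [0.48676981 0.20738955] 0.09848404063363228
side green 119 [277.1 207.8] 
 [[ 0.5187 -0.0118 -0.0007]
 [ 0.5307  0.0211  0.1348]
 [ 0.6205  0.1475  0.148 ]]
side green 85 [307.2 247.5] 
 [[ 0.5017 -0.1769  0.1189]
 [ 0.51   -0.1336  0.1326]
 [ 0.5225 -0.1256  0.152 ]]
side orange 115 [281.8 231.7] 
 [[ 0.4916 -0.1094  0.0341]
 [ 0.5072 -0.0224  0.0813]
 [ 0.6686  0.1246  0.1042]]
```

Run:
```python
from h import *
o=bot.get_obs(); Rm=rot(o['tcp_rot']); print(Rm.round(3))
# unit base outline in scene: corners on z=.012
c=cam('scene'); px=np.array([[160,168],[403,250],[312,438],[57,337]])/4+[200,150]
P=onz(c,px,.012); print(P.round(4)); print([np.linalg.norm(P[i]-P[(i+1)%4]).round(3) for i in range(4)])
c=cam('side'); px=np.array([[308,395],[437,592],[637,490],[498,310]])/4+[165,150]
P=onz(c,px,.012); print(P.round(4)); print([np.linalg.norm(P[i]-P[(i+1)%4]).round(3) for i in range(4)])
```

```text
[[-0.    -0.907  0.42 ]
 [-0.001  0.42   0.907]
 [-1.    -0.    -0.001]]
[[ 0.3956 -0.1499  0.012 ]
 [ 0.4149  0.0449  0.012 ]
 [ 0.5842  0.0282  0.012 ]
 [ 0.5595 -0.1667  0.012 ]]
[np.float64(0.196), np.float64(0.17), np.float64(0.196), np.float64(0.165)]
[[ 0.4141  0.0382  0.012 ]
 [ 0.3923 -0.1587  0.012 ]
 [ 0.5573 -0.1744  0.012 ]
 [ 0.5785  0.0205  0.012 ]]
[np.float64(0.198), np.float64(0.166), np.float64(0.196), np.float64(0.165)]
```

Request:
{"fn": "play_rows", "kwargs": {
  "rows": [
    [[0, -4, -3], 7, 8],
    [[0, -8, -6], 14, 8],
    [[0, -12, -9], 21, 8],
    [[0, -15, -12], 28, 8],
    [[0, -18, -14], 35, 8],
    [[0, -21, -16.5], 42, 8],
    [[0, -24, -19], 49, 8],
    [[0, -27, -21.5], 56, 8],
    [[0, -30, -24], 63, 8],
    [[0, -33, -26], 70, 8],
    [[0, -36, -28], 77, 8],
    [[0, -39, -30.5], 84, 8]
  ]
}}

```text
time: 1.15
ee_pos: [0.4576, 0.0563, 0.2312]
tcp_rot: [37.2, 90.0, 17.9]
wrist_force: [1.9, 0.7, 0.5]
opening: 0.0799
```

```bash
cat >> h.py <<'E'
def rel(target,ydir=None):
    "shift in cm along tool axes, turn deg to reach TCP target / tool y heading"
    o=bot.get_obs(); Rm=rot(o['tcp_rot']); s=(np.array(target)-o['ee_pos'])@Rm*100
    cur=np.degrees(np.arctan2(Rm[1,1],Rm[0,1])); t=None if ydir is None else -((ydir-cur+180)%360-180)
    print('shift',s.round(2),'turn',t,'yhead',cur.round(2),'pos',o['ee_pos'].round(4),'t',round(o['time'],2),'F',o['wrist_force'].round(2),'op',round(o['opening'],4),'q6',o['q'][5].round(1))
E
python3 -c "
from h import *
rel([.52,-.065,.23],20)"
```

```text
shift [ 0.12 -9.4   9.88] turn 50.78195978994256 yhead 70.78 pos [0.4576 0.0563 0.2312] t 1.15 F [1.93 0.74 0.48] op 0.0799 q6 116.2
```

Request:
{"fn": "play_rows", "kwargs": {
  "rows": [
    [[0, -3, 3], 7, 8],
    [[0, -6, 6], 14, 8],
    [[0, -8, 8.5], 21, 8],
    [[0, -9.4, 9.9], 28, 8],
    [[0, -9.4, 9.9], 35, 8],
    [[0, -9.4, 9.9], 42, 8],
    [[0, -9.4, 9.9], 49, 8],
    [[0, -9.4, 9.9], 51, 8],
    [[0, -9.4, 9.9], 51, 8]
  ]
}}

```text
time: 1.9
ee_pos: [0.5201, -0.0627, 0.231]
tcp_rot: [-119.2, 90.0, 170.8]
wrist_force: [-0.1, 0.1, 0.8]
opening: 0.0801
```

Run:
```python
from h import *
rel([.52,-.065,.23],20)
p,d=bot.camera('wrist'); cv2.imwrite('pics/w1.png',p); np.save('pics/w1.npy',d)
```

```text
shift [ 0.1  -0.09  0.21] turn 0.03610362122580568 yhead 20.04 pos [ 0.5201 -0.0627  0.231 ] t 1.9 F [-0.12  0.07  0.76] op 0.0801 q6 153.1
```

View pics/w1.png

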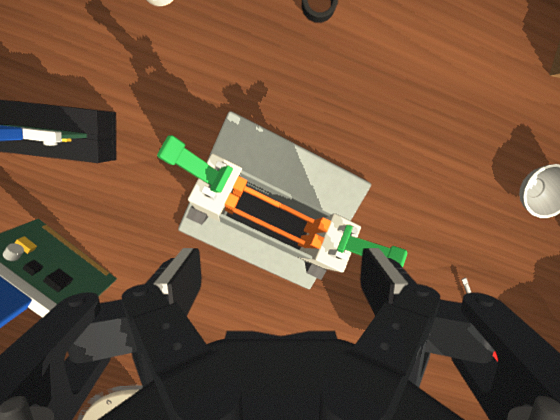

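Run:
```python
from h import *
p=cv2.imread('pics/w1.png'); crop(p,180,145,190,140,4,'w1c')
```

```text
(no output)
```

View pics/w1c.png

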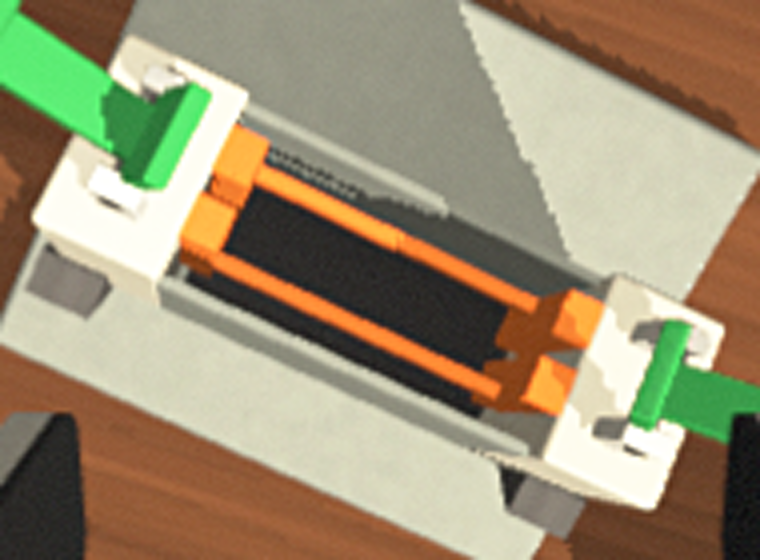

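Run:
```python
from h import *
p=cv2.imread('pics/w1.png'); d=np.load('pics/w1.npy'); o=bot.get_obs(); c=cam('wrist',o)
hsv=cv2.cvtColor(p,cv2.COLOR_BGR2HSV)
k=cv2.inRange(hsv,(0,0,150),(180,60,255)); b=np.zeros_like(k); b[150:280,185:365]=1; k*=b
ys,xs=np.where(k>0); P=deppts(c,np.c_[xs,ys],d)
s=(P[:,2]>.07)&(P[:,2]<.13)
k2=np.zeros_like(k); k2[ys[s],xs[s]]=255
nn,l,st,ce=cv2.connectedComponentsWithStats(k2); print(st[st[:,4]>50],ce[st[:,4]>50])
def at(cx,cy): return (180+cx/4,145+cy/4)
pts={'L1':(135,60),'L2':(225,100),'L3':(150,270),'L4':(60,210),'R1':(620,295),'R2':(705,330),'R3':(645,480),'R4':(565,440),'oLf':(208,225),'oLr':(240,160),'oRf':(548,385),'oRr':(575,320)}
Q={n:deppts(c,[at(*v)],d)[0] for n,v in pts.items()}
for n,v in Q.items(): print(n,v.round(4))
A=np.array([Q[n] for n in Q]); m=np.median(A,0)
u,s,v=np.linalg.svd(A-A.mean(0)); n=v[2]*np.sign(v[2][2]); print('normal',n,np.degrees(np.arccos(n[2])),np.degrees(np.arctan2(n[1],n[0])),((A-A.mean(0))@n).round(4))
```

```text
[[     0      0    560    420 231995]
 [   188    154    173    118   3151]] [[279.61322873 209.41481066]
 [270.4976198  215.76705808]]
L1 [0.5328 0.0102 0.0931]
L2 [ 0.5308 -0.013   0.0912]
L3 [ 0.4898 -0.0107  0.1109]
L4 [0.496  0.0138 0.1094]
R1 [ 0.5184 -0.1231  0.0923]
R2 [ 0.517  -0.1479  0.091 ]
R3 [ 0.4794 -0.1433  0.1088]
R4 [ 0.4827 -0.1201  0.1092]
oLf [ 0.5033 -0.0198  0.1052]
oLr [ 0.519  -0.0215  0.0965]
oRf [ 0.4934 -0.1117  0.105 ]
oRr [ 0.5093 -0.1137  0.0966]
normal [ 0.42368791 -0.04710588  0.90458255] 25.23288153489474 -6.3441258348860305 [ 0.0009 -0.0007 -0.0004 -0.0003  0.0003 -0.0003 -0.0004  0.0003  0.0006
 -0.0005  0.0006 -0.0001]
```

Run:
```python
from h import *
p=cv2.imread('pics/w1.png'); d=np.load('pics/w1.npy'); o=bot.get_obs(); c=cam('wrist',o)
M=R.from_euler('z',-6.3,degrees=True).as_matrix()@R.from_euler('y',25,degrees=True).as_matrix()
m0=np.array([.505,-.066,.1])
ys,xs=np.mgrid[150:285,183:368]; px=np.c_[xs.ravel(),ys.ravel()]
# plane offset from depth-sample centre
A=np.array([[.5328,.0102,.0931],[.4898,-.0107,.1109],[.5184,-.1231,.0923],[.4827,-.1201,.1092],[.5033,-.0198,.1052],[.519,-.0215,.0965],[.4934,-.1117,.105],[.5093,-.1137,.0966]])
off=((A-m0)@M[:,2]).mean(); print('plane off',off)
# keep z=.1 on the plane: shift along x so that plane passes
m0[0]+=off/ M[0,2]; print(m0)
r,o0=rays(c,px); t=((m0-o0)@M[:,2])/(r@M[:,2]); L=((o0+r*t[:,None])-m0)@M*1000
# rectified picture: 0.25mm/px, rows = -x(front bottom), cols = y
gx,gy=np.meshgrid(np.arange(-100,100.1,.25),np.arange(40,-40.1,-.25)) # col: -y ; 
W=m0+ (np.stack([gy,-gx,0*gx],-1).reshape(-1,3)/1000)@M.T
uv=proj(c,W).reshape(gx.shape+(2,)).astype(np.float32)
im=cv2.remap(p,uv[...,0],uv[...,1],cv2.INTER_CUBIC)
for mm in range(-100,101,10): cv2.line(im,(int((mm+100)*4),0),(int((mm+100)*4),6 if mm%50 else 14),(255,0,255),1)
for mm in range(-40,41,10): cv2.line(im,(0,int((40-mm)*4)),(8,int((40-mm)*4)),(255,0,255),1)
cv2.imwrite('pics/rect.png',im)
```

```text
plane off 0.0013517338040812104
[ 0.50821791 -0.066       0.1       ]
```

View pics/rect.png

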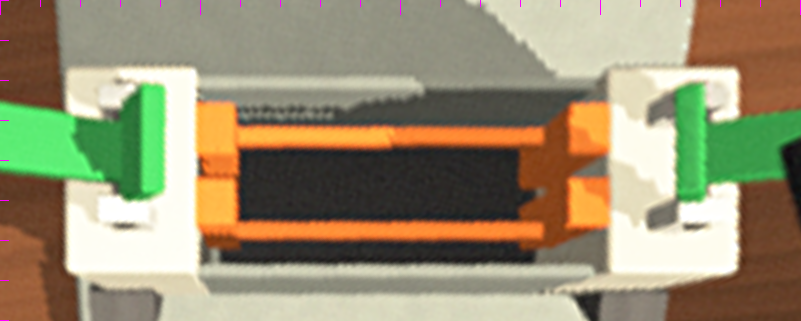

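```bash
python3 -c "
from h import *
rel([.48,.215,.235],192.7)
o=bot.get_obs();print(bot.pinch_z)"
```

```text
shift [ -0.39   5.83 -27.44] turn -172.49589561155142 yhead 20.2 pos [ 0.5201 -0.0626  0.2311] t 1.95 F [-0.52 -0.06 -0.88] op 0.08 q6 152.9
0.0187
```

Request:
{"fn": "play_rows", "kwargs": {
  "rows": [
    [[-0.4, 0.8, -3.8], -7, 8.5],
    [[-0.4, 1.6, -7.6], -14, 8.5],
    [[-0.4, 2.4, -11.4], -21, 8.5],
    [[-0.4, 3.2, -15.2], -28, 8.5],
    [[-0.4, 4, -19], -35, 8.5],
    [[-0.4, 4.8, -22.8], -42, 8.5],
    [[-0.4, 5.8, -27.4], -49, 8.5],
    [[-0.4, 5.8, -27.4], -56, 8.5],
    [[-0.4, 5.8, -27.4], -63, 8.5],
    [[-0.4, 5.8, -27.4], -70, 8.5],
    [[-0.4, 5.8, -27.4], -77, 8.5],
    [[-0.4, 5.8, -27.4], -84, 8.5]
  ]
}}

```text
time: 2.95
ee_pos: [0.4801, 0.2149, 0.2352]
tcp_rot: [-160.3, 90.0, -145.7]
wrist_force: [0.3, 0.2, 0.2]
opening: 0.085
```

Request:
{"fn": "play_rows", "kwargs": {
  "rows": [
    [[0, 0, 0], -7, 8.5],
    [[0, 0, 0], -14, 8.5],
    [[0, 0, 0], -21, 8.5],
    [[0, 0, 0], -28, 8.5],
    [[0, 0, 0], -35, 8.5],
    [[0, 0, 0], -42, 8.5],
    [[0, 0, 0], -49, 8.5],
    [[0, 0, 0], -56, 8.5],
    [[0, 0, 0], -63, 8.5],
    [[0, 0, 0], -70, 8.5],
    [[0, 0, 0], -77, 8.5],
    [[0, 0, 0], -84, 8.5]
  ]
}}

```text
time: 3.95
ee_pos: [0.4801, 0.2147, 0.2352]
tcp_rot: [112.1, 90.0, -149.2]
wrist_force: [0.5, -0.5, 1.0]
opening: 0.0852
```

Request:
{"fn": "play_rows", "kwargs": {
  "rows": [
    [[0, 0, 0], -4.5, 8.5],
    [[0, 0, 0], -4.5, 8.5]
  ]
}}

```text
time: 4.12
ee_pos: [0.4801, 0.2147, 0.2352]
tcp_rot: [104.9, 90.0, -152.1]
wrist_force: [-1.1, 0.6, -0.5]
opening: 0.0846
```

Run:
```python
from h import *
rel([.48,.215,.235],192.7)
p,d=bot.camera('wrist'); cv2.imwrite('pics/w2.png',p); np.save('pics/w2.npy',d)
```

```text
shift [0.02 0.01 0.04] turn 0.2603236547861343 yhead -167.04 pos [0.4801 0.2147 0.2352] t 4.12 F [-1.12  0.61 -0.47] op 0.0846 q6 11.1
```

View pics/w2.png

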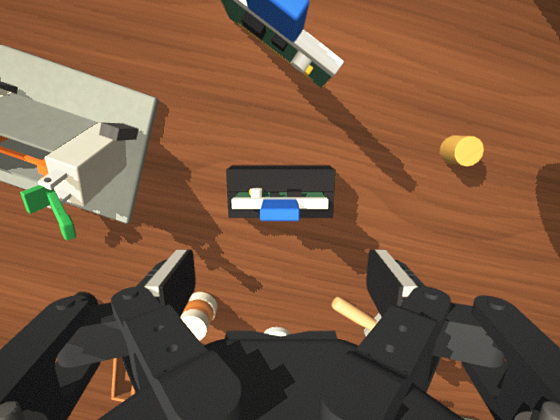

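Run:
```python
from h import *
p=cv2.imread('pics/w2.png'); d=np.load('pics/w2.npy'); c=cam('wrist'); crop(p,215,155,135,75,6,'w2c')
hsv=cv2.cvtColor(p,cv2.COLOR_BGR2HSV)
def m(lo,hi,box):
    k=cv2.inRange(hsv,lo,hi); b=np.zeros_like(k); b[box[1]:box[3],box[0]:box[2]]=1; k*=b
    ys,xs=np.where(k>0); return np.c_[xs,ys]
for nm,px,z in [('blue',m((100,120,60),(125,255,255),(240,180,330,235)),.128),('bar',m((0,0,140),(180,50,255),(225,190,340,220)),.088)]:
    P=deppts(c,px,d); P=P[P[:,2]>.07]; print(nm,len(P),np.percentile(P,[2,50,98],axis=0).round(4))
    k=np.abs(P[:,2]-z)<.005; Q=P[k,:2]; a=np.radians(12.7); X=Q@[np.cos(a),np.sin(a)]; Y=Q@[-np.sin(a),np.cos(a)]
    print(k.sum(),'X',np.percentile(X,[2,98]),'Y',np.percentile(Y,[1,99]),'z',np.median(P[k,2]))
    u,s,v=np.linalg.svd(Q-Q.mean(0)); print(np.degrees(np.arctan2(*v[0][::-1])))
    x,y=np.percentile(X,[2,98]).mean(),np.percentile(Y,[1,99]).mean(); print('centre',x*np.cos(a)-y*np.sin(a),x*np.sin(a)+y*np.cos(a))
```

```text
blue 792 [[0.4802 0.1984 0.0982]
 [0.4863 0.2146 0.1279]
 [0.4961 0.2316 0.1299]]
549 X [0.51861427 0.53016468] Y [0.08501097 0.12014683] z 0.12834588221399346
102.48861638307201
centre 0.4890084652931545 0.21535429896833508
bar 763 [[0.4744 0.1681 0.0706]
 [0.4866 0.2055 0.0883]
 [0.5017 0.262  0.0904]]
631 X [0.51948411 0.52860571] Y [0.05345192 0.15142859] z 0.08852194950821257
102.6921974986156
centre 0.48870280735860894 0.2151432901289267
```

View pics/w2c.png

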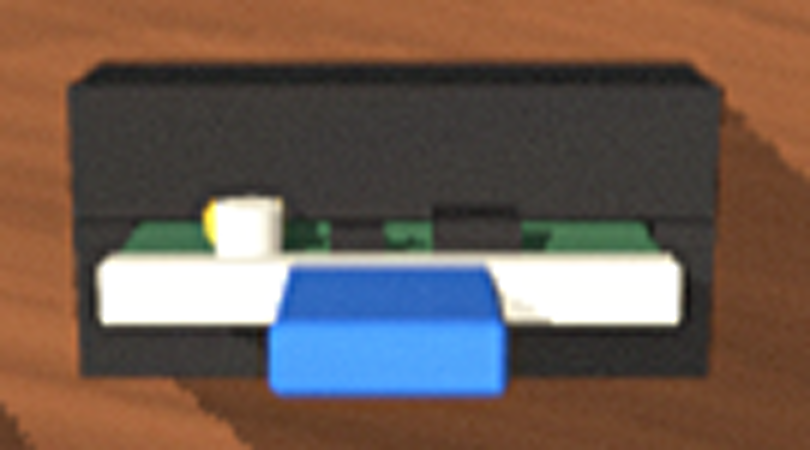

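```bash
python3 -c "
from h import *
rel([.4888,.2152,.097],192.6)"
```

```text
shift [13.82 -0.86 -0.14] turn 0.050214570709272266 yhead -167.35 pos [0.4802 0.2147 0.2352] t 4.17 F [-0.58 -0.01 -0.51] op 0.0848 q6 11.4
```

Request:
{"fn": "play_rows", "kwargs": {
  "rows": [
    [[3, -0.8, -0.1], 0, 8.5],
    [[6, -0.9, -0.1], 0, 8.5],
    [[9, -0.9, -0.1], 0, 8.5],
    [[11, -0.9, -0.1], 0, 8.5],
    [[12.5, -0.9, -0.1], 0, 7],
    [[13.8, -0.9, -0.1], 0, 6],
    [[13.8, -0.9, -0.1], 0, 4.5],
    [[13.8, -0.9, -0.1], 0, 3],
    [[13.8, -0.9, -0.1], 0, 3],
    [[13.8, -0.9, -0.1], 0, 3],
    [[13.8, -0.9, -0.1], 0, 3]
  ],
  "squeeze": 30
}}

```text
time: 5.08
ee_pos: [0.4896, 0.2158, 0.0981]
tcp_rot: [-79.2, 89.9, 23.4]
wrist_force: [-0.2, 0.4, -2.1]
opening: 0.0355
```

Run:
```python
from h import *
rel([.4888,.2152,.097],192.6)
p,d=bot.camera('wrist'); cv2.imwrite('pics/w3.png',p); np.save('pics/w3.npy',d)
```

```text
shift [ 0.1   0.09 -0.04] turn 0.02471063430243703 yhead -167.38 pos [0.4896 0.2158 0.0981] t 5.08 F [-0.18  0.37 -2.14] op 0.0355 q6 11.2
```

View pics/w3.png

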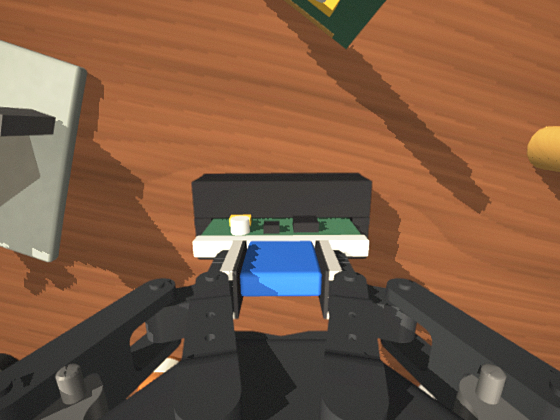

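Request:
{"fn": "play_rows", "kwargs": {
  "rows": [
    [[-0.5, 0, 0], 0, 3],
    [[-1.1, 0, 0], 0, 3],
    [[-1.8, 0, 0], 0, 3],
    [[-2.4, 0, 0], 0, 3],
    [[-2.8, 0, 0], 0, 3],
    [[-2.8, 0, 0], 0, 3],
    [[-2.8, 0, 0], 0, 3]
  ]
}}

```text
time: 5.72
ee_pos: [0.4894, 0.2157, 0.1256]
tcp_rot: [-77.9, 90.0, 24.7]
wrist_force: [0.9, -0.3, -1.9]
opening: 0.0351
```

Run:
```python
from h import *
rel([.4888,.2152,.097],192.6)
c=cam('wrist')
p,d=bot.camera('wrist'); crop(p,160,140,240,180,3,'w4'); p,_=bot.camera('side'); crop(p,195,150,75,80,7,'s4')
```

```text
shift [ 2.86  0.07 -0.04] turn 0.04659033103382626 yhead -167.35 pos [0.4894 0.2157 0.1256] t 5.72 F [ 0.88 -0.3  -1.94] op 0.0351 q6 11.1
```

View pics/w4.png

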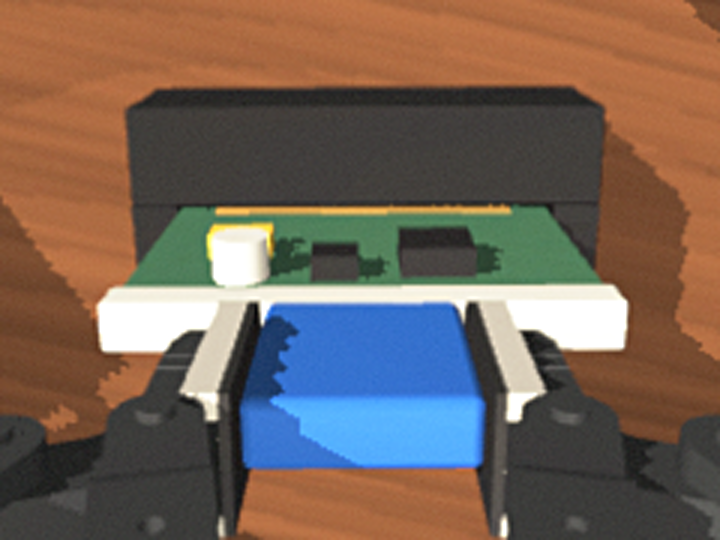

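View pics/s4.png

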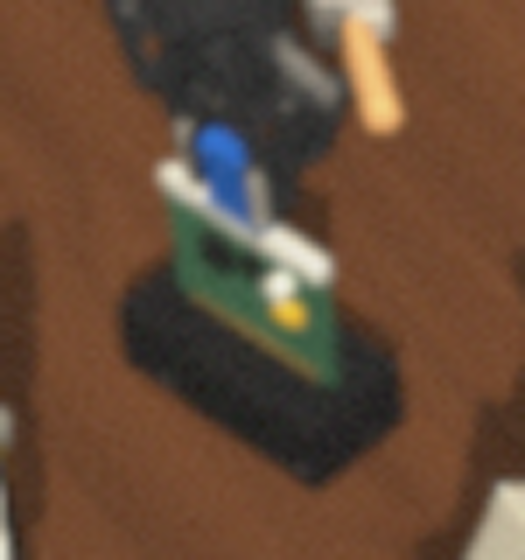

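Request:
{"fn": "play_rows", "kwargs": {
  "rows": [
    [[0.01, -0.45, 0], 0, 3],
    [[0.04, -0.9, 0], 0, 3],
    [[0.09, -1.4, 0], 0, 3],
    [[0.16, -1.85, 0], 0, 3],
    [[0.26, -2.3, 0], 0, 3],
    [[0.36, -2.75, 0], 0, 3],
    [[0.49, -3.2, 0], 0, 3],
    [[0.64, -3.65, 0], 0, 3],
    [[0.81, -4.1, 0], 0, 3],
    [[0.99, -4.5, 0], 0, 3],
    [[0.99, -4.5, 0], 0, 3]
  ]
}}

```text
time: 6.73
ee_pos: [0.5341, 0.2257, 0.1151]
tcp_rot: [-85.6, 90.0, 17.0]
wrist_force: [-0.7, 0.8, 2.0]
opening: 0.0352
```

Run:
```python
from h import *
rel([.4888,.2152,.097],192.6)
c=cam('wrist')
p,d=bot.camera('wrist'); crop(p,160,80,240,240,2.5,'w5'); cv2.imwrite('pics/w5f.png',p);np.save('pics/w5.npy',d); p,_=bot.camera('side'); crop(p,195,150,75,80,7,'s5')
hsv=cv2.cvtColor(cv2.imread('pics/w5f.png'),cv2.COLOR_BGR2HSV)
k=cv2.inRange(hsv,(60,60,30),(95,255,255)); k[:100]=0;k[300:]=0;k[:,:180]=0;k[:,380:]=0
ys,xs=np.where(k>0); P=deppts(c,np.c_[xs,ys],d); mm=np.median(P,0); P=P[np.linalg.norm(P-mm,axis=1)<.08]
u,s,v=np.linalg.svd(P-P.mean(0),full_matrices=False); n=v[2]; print(len(P),'board normal',n,np.degrees(np.arcsin(n[2])),np.degrees(np.arctan2(n[1],n[0])), np.percentile(P,[2,98],axis=0))
```

```text
shift [ 1.81  4.65 -0.03] turn 0.03759285861963235 yhead -167.36 pos [0.5341 0.2257 0.1151] t 6.73 F [-0.74  0.81  2.01] op 0.0352 q6 10.3
6378 board normal [ 0.8879292   0.20294945 -0.41278718] -24.38004169368257 12.87464612401684 [[0.48191031 0.17035576 0.04394529]
 [0.52116722 0.2658168  0.09719081]]
```

View pics/w5.png

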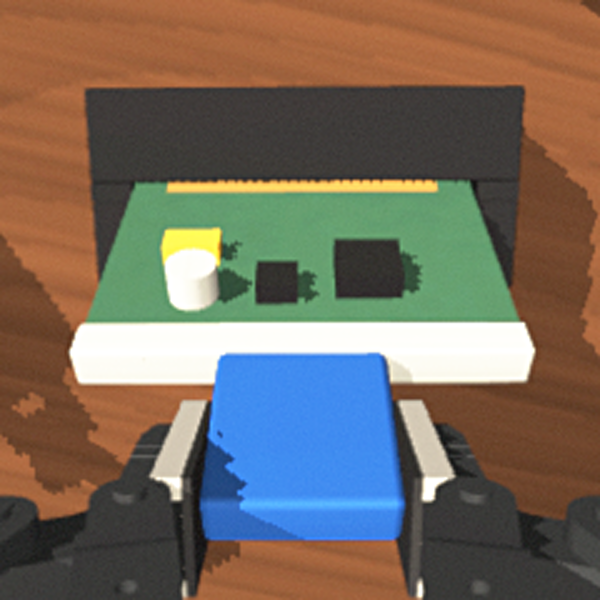

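View pics/s5.png

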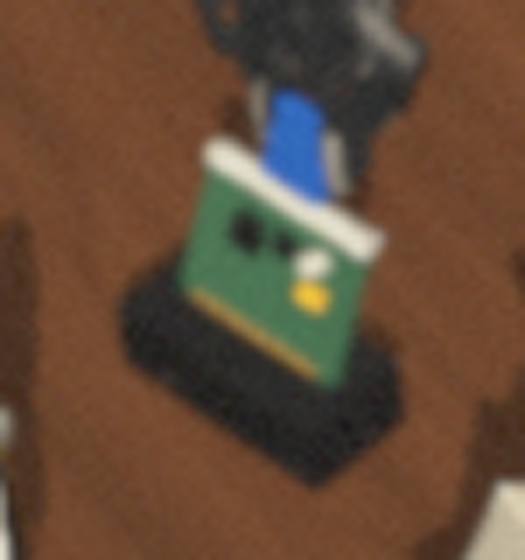

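Request:
{"fn": "play_rows", "kwargs": {
  "rows": [
    [[-0.5, -0.2, 0], 0, 3],
    [[-1.2, -0.5, 0], 0, 3],
    [[-3, -1.2, 0], 0, 3],
    [[-5, -1.2, 0], 0, 3],
    [[-7, -1.2, 0], 0, 3],
    [[-9, -1.2, 0], 3, 3],
    [[-11, -1.2, 0], 7, 3],
    [[-13, -1.2, 0], 11, 3],
    [[-14, -1.2, 0], 15, 3],
    [[-14, -1.2, 0], 19, 3],
    [[-14, -1.2, 0], 19, 3],
    [[-14, -1.2, 0], 19, 3]
  ],
  "squeeze": 50
}}

```text
time: 7.83
ee_pos: [0.5451, 0.2281, 0.2556]
tcp_rot: [-84.1, 90.0, -0.3]
wrist_force: [-0.0, 1.0, -2.2]
opening: 0.0352
```

```bash
cat > meas.py <<'E'
from h import *
import sys
def board(tag):
    o=bot.get_obs(); c=cam('wrist',o); p,d=bot.camera('wrist'); cv2.imwrite(f'pics/{tag}.png',p); np.save(f'pics/{tag}.npy',d)
    hsv=cv2.cvtColor(p,cv2.COLOR_BGR2HSV)
    k=cv2.inRange(hsv,(65,60,30),(95,200,160))|cv2.inRange(hsv,(12,90,120),(30,255,255))
    k[:80]=0;k[300:]=0;k[:,:160]=0;k[:,400:]=0
    ys,xs=np.where(k>0); P=deppts(c,np.c_[xs,ys],d)
    T=rot(o['tcp_rot']); L=(P-o['ee_pos'])@T   # tool coords
    m=np.median(L,0); s=np.linalg.norm(L-m,axis=1)<.08; L=L[s]; 
    for _ in range(4):
        q=L.mean(0); u,sv,v=np.linalg.svd(L-q,full_matrices=False); n=v[2]; r=(L-q)@n; L=L[np.abs(r)<max(.0015,2*r.std())]
    n=n*np.sign(n[1]) # front (tool +y)
    print(len(L),'normal(tool)',n.round(4),'tilt',np.degrees(np.arcsin(-n[0])).round(2),'skew',np.degrees(np.arctan2(n[2],n[1])).round(2),'rms',r.std())
    # card axes in tool: x=-n, y = left
    cx=-n; cy=np.cross([-1,0,0],cx)  # z(up)~-toolx
    cz=-np.array([1,0,0.])-(-cx[0])*cx*1.0; cz=np.array([-1.,0,0])-np.dot([-1.,0,0],cx)*cx; cz/=np.linalg.norm(cz); cy=np.cross(cz,cx)
    B=np.stack([cx,cy,cz],1); Q=(L-q)@B
    lo=Q[:,2].min(); e=np.percentile(Q[:,2],0.3)
    for z0 in np.arange(-.03,.03,.01):
        t=Q[np.abs(Q[:,2]-z0)<.004]
        if len(t)>20: print('  z',round(z0,3),'y',np.percentile(t[:,1],[.5,99.5]).round(4))
    print('zmin',lo,e)
    return o,q,B,Q,e,L
E
python3 - <<'E'
from meas import *
rel([.5,-.06,.2],173.7)
o,q,B,Q,e,L=board('w6')
print(q,B)
E
```

```text
shift [  5.56   1.35 -29.13] turn 0.06525239277797823 yhead 173.77 pos [0.5451 0.2281 0.2556] t 7.83 F [-0.03  1.03 -2.22] op 0.0352 q6 28.9
6599 normal(tool) [-0.4115  0.9114 -0.0039] tilt 24.3 skew -0.24 rms 0.0003636697454556837
  z -0.03 y [-0.0506  0.0471]
  z -0.02 y [-0.0507  0.0469]
  z -0.01 y [-0.0505  0.047 ]
  z 0.0 y [-0.0511  0.0477]
  z 0.01 y [-0.0508  0.0474]
  z 0.02 y [-0.0508  0.0471]
zmin -0.03750541220004617 -0.035688153480341336
[0.04542275 0.0334407  0.0015158 ] [[ 0.41146708  0.         -0.91142462]
 [-0.9114164   0.00424824 -0.41146337]
 [ 0.00387195  0.99999098  0.00174801]]
```

View pics/w6.png

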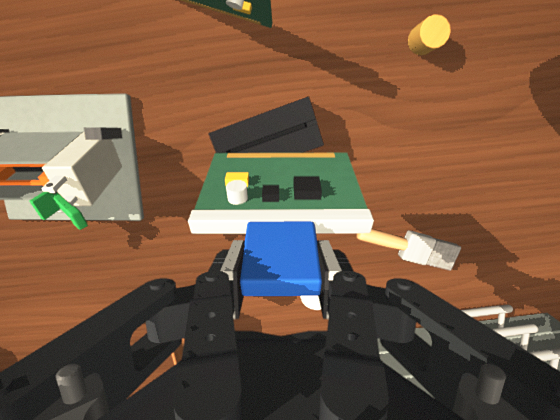

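```bash
cat >> h.py <<'E'
M=R.from_euler('z',-6.3,degrees=True).as_matrix()@R.from_euler('y',25,degrees=True).as_matrix()
m0=np.array([.50822,-.066,.1]); G0=m0+M@[-.0012,-.0005,0]
ft=np.array([.0796,.0467,-.0003])
def footgoal(z,dx=0,dy=0):
    o=bot.get_obs(); T=rot(o['tcp_rot']); F=G0+M@[dx,dy,z]; f=o['ee_pos']+T@ft
    print('foot in G frame mm',((f-G0)@M*1000).round(2)); rel(F-T@ft,173.7)
E
python3 -c "
from h import *
print(G0); footgoal(.02)"
```

```text
[ 0.50708413 -0.06637764  0.10050714]
foot in G frame mm [-69.27 296.42  50.57]
shift [  5.7   -4.94 -29.65] turn 0.0818260685796588 yhead 173.78 pos [0.5449 0.2281 0.2552] t 7.88 F [ 0.13 -0.3  -1.84] op 0.0353 q6 28.9
```

Request:
{"fn": "play_rows", "kwargs": {
  "rows": [
    [[0, -0.6, -3.5], 0, 3],
    [[0, -1.2, -7], 0, 3],
    [[0, -1.8, -10.5], 0, 3],
    [[0, -2.4, -14], 0, 3],
    [[0, -3, -17.5], 0, 3],
    [[0, -3.6, -21], 0, 3],
    [[0, -4.2, -24.5], 0, 3],
    [[0, -4.9, -28], 0, 3],
    [[0, -4.9, -29.6], 0, 3],
    [[2, -4.9, -29.6], 0, 3],
    [[4, -4.9, -29.6], 0, 3],
    [[4, -4.9, -29.6], 0, 3]
  ]
}}

```text
time: 8.88
ee_pos: [0.5594, -0.0719, 0.2112]
tcp_rot: [89.2, 89.7, 172.9]
wrist_force: [0.0, 0.9, -3.2]
opening: 0.0355
```

Run:
```python
from meas import *
footgoal(.02)
o,q,B,Q,e,L=board('w7')
print(q)
```

```text
foot in G frame mm [-8.31 -0.07 30.71]
shift [ 1.32 -0.31  0.01] turn -0.00931384937285884 yhead 173.69 pos [ 0.5594 -0.0719  0.2112] t 8.88 F [ 0.04  0.94 -3.21] op 0.0355 q6 -1.0
6424 normal(tool) [-0.4084  0.9128 -0.0042] tilt 24.11 skew -0.27 rms 0.00043040329241543214
  z -0.03 y [-0.0591  0.0594]
  z -0.02 y [-0.0512  0.0459]
  z -0.01 y [-0.0518  0.047 ]
  z 0.0 y [-0.0516  0.0472]
  z 0.01 y [-0.051   0.0467]
  z 0.02 y [-0.0513  0.0468]
zmin -0.08451244129628724 -0.06637263080611
[0.04670275 0.03399739 0.00204958]
```

View pics/w7.png

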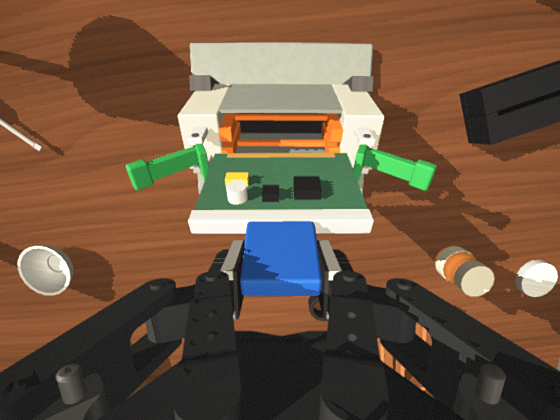

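Run:
```python
from h import *
p=cv2.imread('pics/w7.png'); crop(p,180,80,205,110,3.9,'w7c')
```

```text
(no output)
```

View pics/w7c.png

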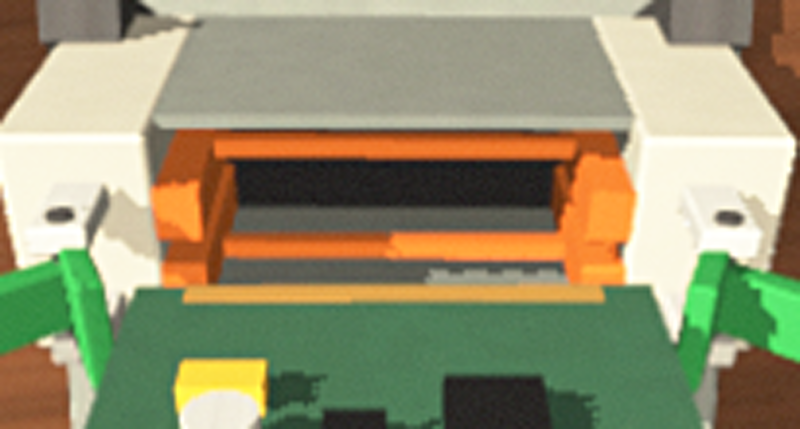

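```bash
cat >> h.py <<'E'
def rect(p,c,name,base=None,sc=4,W=100,H=40):
    b=m0 if base is None else base
    gx,gy=np.meshgrid(np.arange(-W,W+.1,1/sc),np.arange(H,-H-.1,-1/sc))
    Wd=b+(np.stack([gy,-gx,0*gx],-1).reshape(-1,3)/1000)@M.T
    uv=proj(c,Wd).reshape(gx.shape+(2,)).astype(np.float32)
    im=cv2.remap(p,uv[...,0],uv[...,1],cv2.INTER_CUBIC)
    for mm in range(-W,W+1,10): cv2.line(im,(int((mm+W)*sc),0),(int((mm+W)*sc),6 if mm%50 else 14),(255,0,255),1)
    for mm in range(-H,H+1,10): cv2.line(im,(0,int((H-mm)*sc)),(8,int((H-mm)*sc)),(255,0,255),1)
    cv2.imwrite('pics/'+name+'.png',im)
E
python3 - <<'E'
from h import *
p=cv2.imread('pics/w7.png'); rect(p,cam('wrist'),'rect2')
E
```

```text
(no output)
```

View pics/rect2.png

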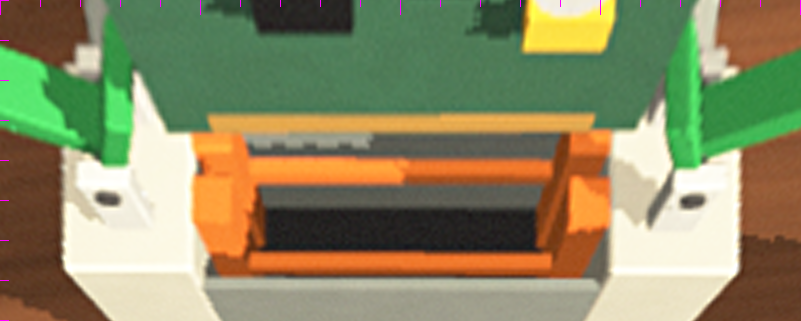

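Run:
```python
from h import *
o=bot.get_obs(); c=cam('wrist',o); T=rot(o['tcp_rot'])
q=np.array([.0467,.0340,.0020]); n=np.array([-.4084,.9128,-.0042])
for tag,px in [('bl',(180+135/3.9,80+286/3.9)),('br',(180+655/3.9,80+286/3.9)),('gold mid',(281.3,80+286/3.9))]:
    r,oo=rays(c,[px]); r=r[0]@T; ol=(oo-o['ee_pos'])@T
    t=((q-ol)@n)/(r@n); P=ol+t*r-n*.002; print(tag,P.round(4), ((o['ee_pos']+T@P-G0)@M*1000).round(2))
```

```text
bl [ 0.078   0.0456 -0.0499] [ -8.47 -49.28  34.68]
br [0.0772 0.0457 0.0504] [-8.91 50.95 35.38]
gold mid [0.0774 0.0455 0.0004] [-8.7   0.94 35.21]
```

```bash
sed -i 's/^ft=.*/ft=np.array([.0785,.0461,0])/' h.py; python3 -c "
from h import *
footgoal(.006)"
```

```text
foot in G frame mm [-8.75  0.59 33.97]
shift [ 2.91  0.38 -0.06] turn 0.005697257830490798 yhead 173.71 pos [ 0.5597 -0.0716  0.2133] t 8.93 F [-0.44  0.1  -1.23] op 0.0354 q6 -1.0
```

Request:
{"fn": "play_rows", "kwargs": {
  "rows": [
    [[0.6, 0.1, 0], 0, 3],
    [[1.4, 0.2, 0], 0, 3],
    [[2.2, 0.3, 0], 0, 3],
    [[2.7, 0.4, 0], 0, 3],
    [[2.9, 0.4, 0], 0, 3],
    [[2.9, 0.4, 0], 0, 3],
    [[2.9, 0.4, 0], 0, 3]
  ]
}}

```text
time: 9.52
ee_pos: [0.5568, -0.071, 0.1866]
tcp_rot: [-94.9, 90.0, -11.2]
wrist_force: [-0.1, -0.0, -2.4]
opening: 0.0357
```

Run:
```python
from h import *
footgoal(.0)
c=cam('wrist'); p,d=bot.camera('wrist'); cv2.imwrite('pics/w8.png',p); crop(p,180,80,205,110,3.9,'w8c'); rect(p,c,'rect3')
```

```text
foot in G frame mm [0.32 0.91 8.48]
shift [ 0.76  0.39 -0.09] turn -0.04566662728461779 yhead 173.65 pos [ 0.5568 -0.071   0.1866] t 9.52 F [-0.08 -0.01 -2.41] op 0.0357 q6 -0.9
```

View pics/w8c.png

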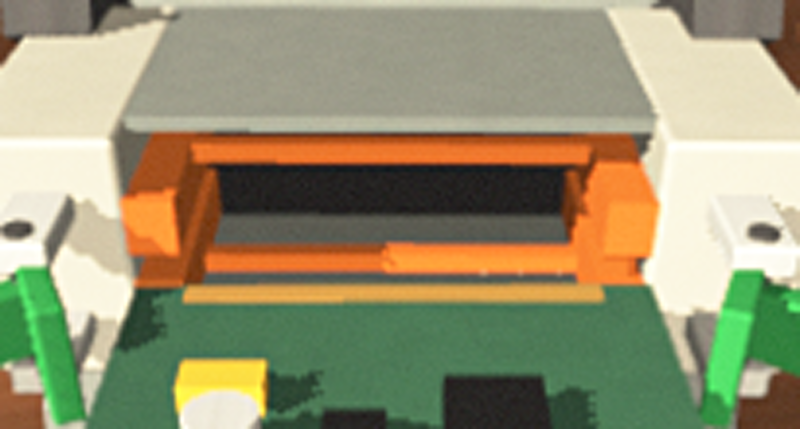

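View pics/rect3.png

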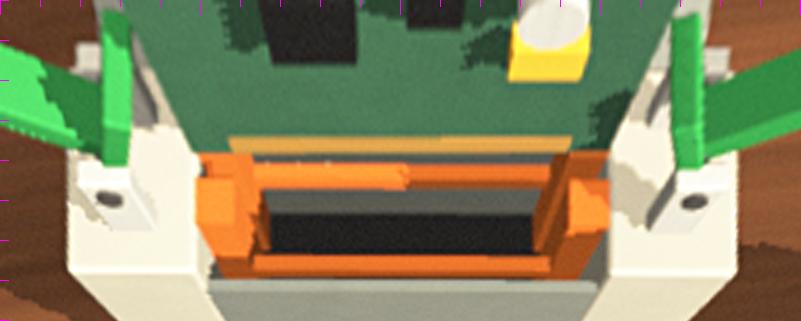

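Request:
{"fn": "play_rows", "kwargs": {
  "rows": [
    [[0.15, 0.12, 0], 0, 3],
    [[0.35, 0.21, 0], 0, 3],
    [[0.5, 0.28, 0], 0, 3],
    [[0.65, 0.36, 0], 0, 3],
    [[0.65, 0.36, 0], 0, 3],
    [[0.65, 0.36, 0], 0, 3]
  ],
  "squeeze": 30
}}

```text
time: 10.07
ee_pos: [0.5532, -0.0707, 0.1798]
tcp_rot: [94.3, 90.0, 177.9]
wrist_force: [0.6, -1.0, -1.3]
opening: 0.0351
```

Run:
```python
from h import *
footgoal(.0)
c=cam('wrist'); p,d=bot.camera('wrist'); cv2.imwrite('pics/w9.png',p); crop(p,180,80,205,110,3.9,'w9c')
```

```text
foot in G frame mm [-0.19  0.85  0.82]
shift [ 0.08  0.02 -0.08] turn -0.0559613902720173 yhead 173.64 pos [ 0.5532 -0.0707  0.1798] t 10.07 F [ 0.64 -0.99 -1.27] op 0.0351 q6 -0.9
```

View pics/w9c.png

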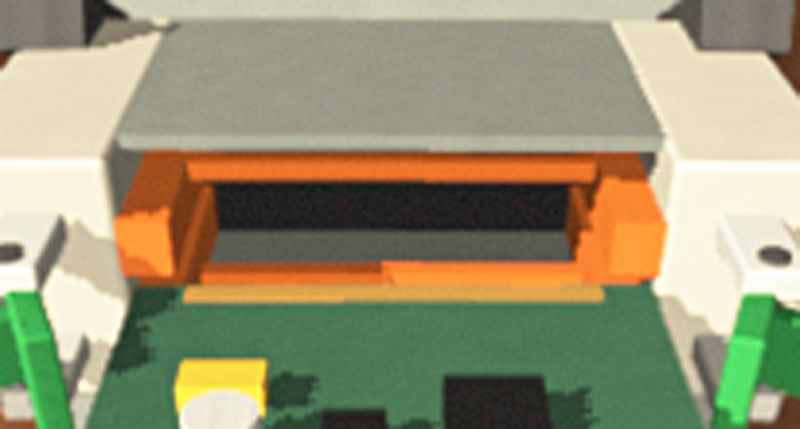

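Request:
{"fn": "play_rows", "kwargs": {
  "rows": [
    [[0.09, 0.04, -0.08], 0, 3],
    [[0.18, 0.08, -0.08], 0, 3],
    [[0.27, 0.13, -0.08], 0, 3],
    [[0.36, 0.17, -0.08], 0, 3],
    [[0.36, 0.17, -0.08], 0, 3]
  ]
}}

```text
time: 10.53
ee_pos: [0.5513, -0.0712, 0.176]
tcp_rot: [90.8, 90.0, 174.4]
wrist_force: [-0.2, -0.6, -2.9]
opening: 0.0352
```

Run:
```python
from h import *
footgoal(.0)
c=cam('wrist'); p,d=bot.camera('wrist'); cv2.imwrite('pics/w10.png',p); crop(p,180,80,205,110,3.9,'w10c')
```

```text
foot in G frame mm [-0.21  0.06 -3.37]
shift [-0.3  -0.16 -0.01] turn -0.053828563623824266 yhead 173.65 pos [ 0.5513 -0.0712  0.176 ] t 10.53 F [-0.18 -0.65 -2.9 ] op 0.0352 q6 -1.0
```

View pics/w10c.png

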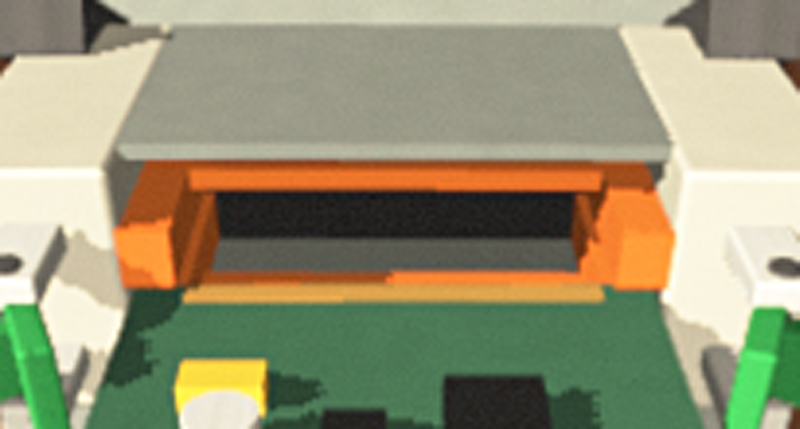

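Request:
{"fn": "play_rows", "kwargs": {
  "rows": [
    [[0.09, 0.04, 0], 0, 3],
    [[0.18, 0.08, 0], 0, 3],
    [[0.27, 0.13, 0], 0, 3],
    [[0.36, 0.17, 0], 0, 3],
    [[0.45, 0.21, 0], 0, 3],
    [[0.54, 0.25, 0], 0, 3],
    [[0.54, 0.25, 0], 0, 3]
  ]
}}

```text
time: 11.17
ee_pos: [0.5488, -0.071, 0.1706]
tcp_rot: [85.8, 90.0, 169.4]
wrist_force: [-0.1, 0.0, -2.4]
opening: 0.0352
```

Run:
```python
from h import *
footgoal(.0)
c=cam('wrist'); p,d=bot.camera('wrist'); cv2.imwrite('pics/w11.png',p); crop(p,180,80,205,110,3.9,'w11c')
```

```text
foot in G frame mm [-0.23  0.08 -9.32]
shift [-0.84 -0.41 -0.01] turn -0.05536455254843986 yhead 173.64 pos [ 0.5488 -0.071   0.1706] t 11.17 F [-0.14  0.03 -2.42] op 0.0352 q6 -1.0
```

View pics/w11c.png

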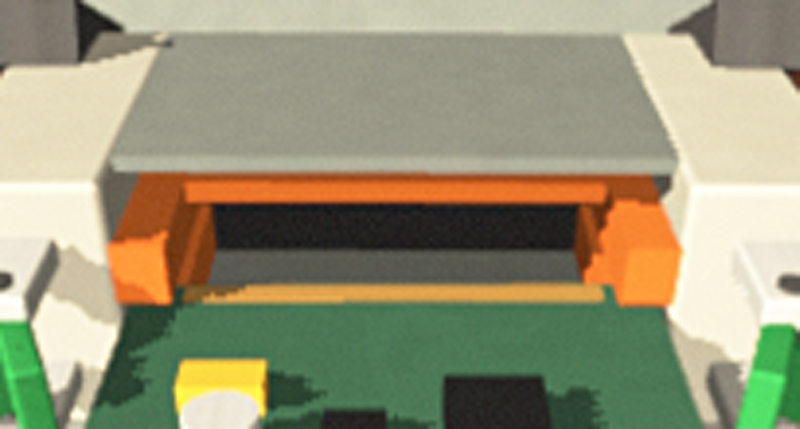

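Request:
{"fn": "play_rows", "kwargs": {
  "rows": [
    [[0.23, 0.11, 0], 0, 3],
    [[0.45, 0.21, 0], 0, 3],
    [[0.68, 0.32, 0], 0, 3],
    [[0.91, 0.42, 0], 0, 3],
    [[1.13, 0.53, 0], 0, 3],
    [[1.36, 0.63, 0], 0, 3],
    [[1.58, 0.74, 0], 0, 3],
    [[1.81, 0.84, 0], 0, 3],
    [[1.81, 0.84, 0], 0, 3]
  ]
}}

```text
time: 11.97
ee_pos: [0.5403, -0.07, 0.1523]
tcp_rot: [91.1, 90.0, 174.8]
wrist_force: [-0.2, -0.4, -2.4]
opening: 0.0351
```

Run:
```python
from h import *
footgoal(.0)
c=cam('wrist'); p,d=bot.camera('wrist'); cv2.imwrite('pics/w12.png',p)
```

```text
foot in G frame mm [ -0.27   0.08 -29.61]
shift [-2.67 -1.27 -0.01] turn -0.056343270010728475 yhead 173.64 pos [ 0.5403 -0.07    0.1523] t 11.97 F [-0.24 -0.43 -2.42] op 0.0351 q6 -1.0
```

View pics/w12.png

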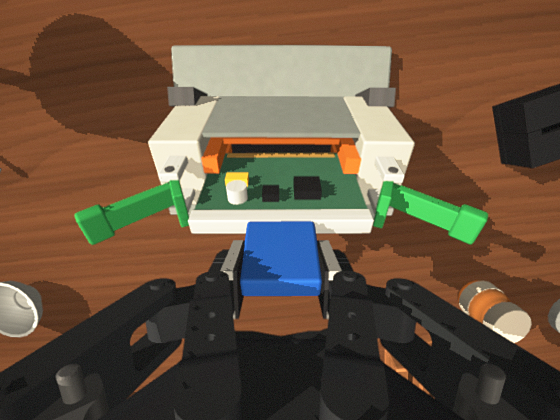

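Request:
{"fn": "play_rows", "kwargs": {
  "rows": [
    [[0.25, 0.12, 0], 0, 3],
    [[0.5, 0.23, 0], 0, 3],
    [[0.75, 0.35, 0], 0, 3],
    [[1.0, 0.47, 0], 0, 3],
    [[1.25, 0.58, 0], 0, 3],
    [[1.5, 0.7, 0], 0, 3],
    [[1.75, 0.81, 0], 0, 3],
    [[2.0, 0.93, 0], 0, 3],
    [[2.0, 0.93, 0], 0, 3]
  ]
}}

```text
time: 12.77
ee_pos: [0.5311, -0.069, 0.1322]
tcp_rot: [90.5, 90.0, 174.1]
wrist_force: [0.3, -0.4, -4.1]
opening: 0.0352
```

Run:
```python
from h import *
footgoal(-.058)
c=cam('wrist'); p,d=bot.camera('wrist'); cv2.imwrite('pics/w13.png',p)
```

```text
foot in G frame mm [ -0.15   0.1  -51.68]
shift [ 0.58  0.25 -0.01] turn -0.057398617921222694 yhead 173.64 pos [ 0.5311 -0.069   0.1322] t 12.77 F [ 0.3  -0.37 -4.05] op 0.0352 q6 -1.0
```

View pics/w13.png

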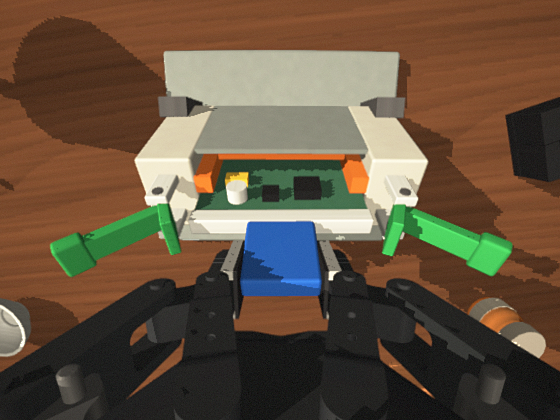

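Request:
{"fn": "play_rows", "kwargs": {
  "rows": [
    [[0.1, 0.05, 0], 0, 3],
    [[0.2, 0.09, 0], 0, 3],
    [[0.3, 0.14, 0], 0, 3],
    [[0.4, 0.19, 0], 0, 3],
    [[0.5, 0.23, 0], 0, 3],
    [[0.5, 0.23, 0], 0, 3],
    [[0.5, 0.23, 0], 0, 3]
  ]
}}

```text
time: 13.4
ee_pos: [0.529, -0.0688, 0.1277]
tcp_rot: [89.5, 90.0, 173.2]
wrist_force: [1.0, 0.4, -4.1]
opening: 0.0349
```

Run:
```python
from h import *
footgoal(-.058)
```

```text
foot in G frame mm [ -0.07   0.09 -56.68]
shift [ 0.12  0.05 -0.01] turn -0.05420343131692107 yhead 173.65 pos [ 0.529  -0.0688  0.1277] t 13.4 F [ 0.99  0.36 -4.11] op 0.0349 q6 -1.1
```

Request:
{"fn": "play_rows", "kwargs": {
  "rows": [
    [[0.09, 0.04, 0], 0, 3],
    [[0.18, 0.08, 0], 0, 3],
    [[0.18, 0.08, 0], 0, 3],
    [[0.18, 0.08, 0], 0, 3]
  ]
}}

```text
time: 13.73
ee_pos: [0.5282, -0.0687, 0.1259]
tcp_rot: [92.7, 90.0, 176.4]
wrist_force: [1.5, 0.0, -4.3]
opening: 0.0351
```

Request:
{"fn": "play_rows", "kwargs": {
  "rows": [
    [[0.09, 0.04, 0], 0, 3],
    [[0.18, 0.08, 0], 0, 3],
    [[0.18, 0.08, 0], 0, 3],
    [[0.18, 0.08, 0], 0, 3]
  ]
}}

```text
time: 14.07
ee_pos: [0.5279, -0.0687, 0.1248]
tcp_rot: [-92.3, 89.9, -8.6]
wrist_force: [2.5, -0.2, 4.0]
opening: 0.0351
```

Request:
{"fn": "play_rows", "kwargs": {
  "rows": [
    [[0, 0, 0], 0, 3.8],
    [[0, 0, 0], 0, 4.5],
    [[0, 0, 0], 0, 5.5],
    [[0, 0, 0], 0, 6],
    [[0, 0, 0], 0, 6],
    [[-1, -0.4, 0], 0, 6],
    [[-3, -0.5, 0], 0, 6],
    [[-6, -0.5, 0], 0, 6],
    [[-9, -0.5, 0], 0, 6],
    [[-12, -0.5, 0], 0, 6],
    [[-12, -0.5, 0], 0, 6]
  ]
}}

```text
time: 14.98
ee_pos: [0.5337, -0.0693, 0.2502]
tcp_rot: [-91.2, 89.6, -7.5]
wrist_force: [1.1, 0.1, 1.1]
opening: 0.0603
```

Run:
```python
from h import *
rel([.53,-.07,.25],173.7)
c=cam('wrist'); p,d=bot.camera('wrist'); cv2.imwrite('pics/w14.png',p); np.save('pics/w14.npy',d)
p,d=bot.camera('scene'); crop(p,200,150,120,110,5,'s14')
```

```text
shift [ 0.02  0.36 -0.11] turn -0.053060979478914305 yhead 173.65 pos [ 0.5337 -0.0693  0.2502] t 14.98 F [1.11 0.12 1.05] op 0.0603 q6 -1.0
```

View pics/w14.png

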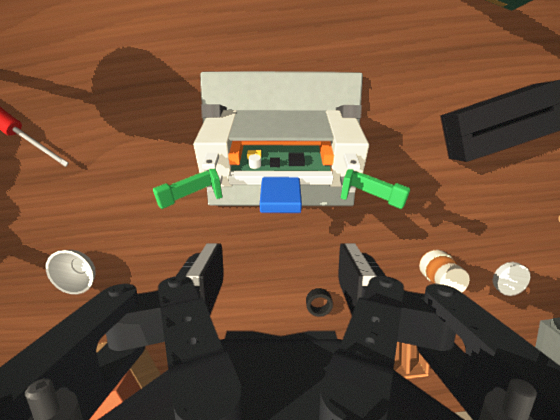

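View pics/s14.png

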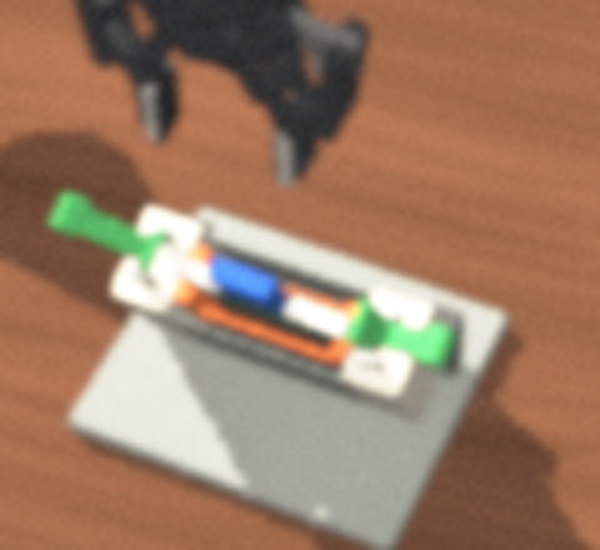

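```bash
cat >> h.py <<'E'
mo=m0+M@[-.0029,-.0005,0]; mo=mo
def tcpm(x,y,z,yh=173.7):
    o=bot.get_obs(); print('tcp in mouth mm',((o['ee_pos']-mo)@M*1000).round(1)); rel(mo+M@(np.array([x,y,z])/1000),yh)
E
python3 -c "
from h import *
print(mo);tcpm(0,-140,46)
p=cv2.imread('pics/w14.png'); d=np.load('pics/w14.npy'); c=cam('wrist')
hsv=cv2.cvtColor(p,cv2.COLOR_BGR2HSV); k=cv2.inRange(hsv,(50,120,60),(75,255,255)); k[:150]=0;k[230:]=0
n,l,st,ce=cv2.connectedComponentsWithStats(k)
for i in range(1,n):
  if st[i,4]>40:
    ys,xs=np.where(l==i); P=(deppts(c,np.c_[xs,ys],d)-mo)@M*1000; print(st[i],np.percentile(P,[2,50,98],axis=0).round(1)); j=np.abs(P[:,1])>np.percentile(np.abs(P[:,1]),97); print(P[j].mean(0))
hs=cv2.inRange(hsv,(105,150,60),(125,255,255)); hs[:170]=0; hs[220:]=0; ys,xs=np.where(hs>0); P=(deppts(c,np.c_[xs,ys],d)-mo)@M*1000; print('grip',np.percentile(P,[2,50,98],axis=0).round(1))
"
```

```text
[ 0.50555271 -0.06620857  0.10122559]
tcp in mouth mm [-3.580e+01  1.000e-01  1.422e+02]
shift [ 10.24   0.83 -14.01] turn -0.05051843086465624 yhead 173.65 pos [ 0.533  -0.0692  0.2453] t 15.08 F [-0.21 -0.27 -1.24] op 0.0601 q6 -1.0
[ 153  169   69   40 1214] [[ -10.8 -108.7   17.1]
 [  -1.5  -86.4   32.9]
 [   9.9  -56.2   50. ]]
[  21.61473968 -120.60839234   17.96601018]
[ 341  170   69   39 1247] [[-10.5  56.7 -68.2]
 [ -0.8  88.2  32.9]
 [ 86.5 118.4  48.9]]
[ 71.69163748 131.28154691 -44.69988525]
grip [[ -2.5 -17.2  21.1]
 [ -1.2  -0.4  46.2]
 [  8.9  16.1  56.5]]
```

Request:
{"fn": "play_rows", "kwargs": {
  "rows": [
    [[0, 0.3, -3], 0, 4],
    [[0, 0.6, -6], 0, 2],
    [[0, 0.8, -9], 0, 0],
    [[0, 0.8, -12], 0, 0],
    [[0, 0.8, -14], 0, 0],
    [[3, 0.8, -14], 0, 0],
    [[6, 0.8, -14], 0, 0],
    [[9, 0.8, -14], 0, 0],
    [[10.2, 0.8, -14], 0, 0],
    [[10.2, 0.8, -14], 0, 0],
    [[10.2, 0.8, -14], 0, 0]
  ]
}}

```text
time: 16.0
ee_pos: [0.5087, -0.2072, 0.1421]
tcp_rot: [75.2, 89.9, 158.8]
wrist_force: [0.7, 0.1, 0.4]
opening: 0.0001
```

Run:
```python
from h import *
tcpm(0,-140,46)
p,d=bot.camera('wrist'); cv2.imwrite('pics/w15.png',p)
```

```text
tcp in mouth mm [  -0.4 -139.8   44.9]
shift [-0.08 -0.08 -0.02] turn -0.047147662046569394 yhead 173.65 pos [ 0.5087 -0.2072  0.1421] t 16.0 F [0.67 0.15 0.44] op 0.0001 q6 -15.8
```

View pics/w15.png

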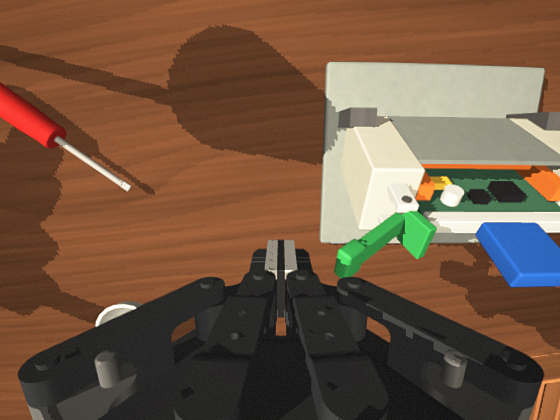

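Request:
{"fn": "play_rows", "kwargs": {
  "rows": [
    [[0, 0, 0.7], 0, 0],
    [[-0.1, 0, 1.3], 0, 0],
    [[-0.5, -0.2, 1.8], 0, 0],
    [[-0.9, -0.4, 2.4], 0, 0],
    [[-1.2, -0.55, 3.1], 0, 0],
    [[-1.4, -0.65, 3.7], 0, 0],
    [[-1.55, -0.7, 4.3], 0, 0],
    [[-1.6, -0.75, 4.8], 0, 0],
    [[-1.65, -0.75, 5.2], 0, 0],
    [[-1.65, -0.75, 5.2], 0, 0]
  ]
}}

```text
time: 16.88
ee_pos: [0.5223, -0.1558, 0.1587]
tcp_rot: [39.0, 90.0, 122.7]
wrist_force: [0.8, 0.2, 0.7]
opening: -0.0003
```

Run:
```python
from h import *
tcpm(0,-87.8,63)
p,d=bot.camera('wrist'); cv2.imwrite('pics/w16.png',p)
```

```text
tcp in mouth mm [ -0.3 -87.2  63.3]
shift [ 0.04 -0.01 -0.06] turn -0.01592909855742164 yhead 173.68 pos [ 0.5223 -0.1558  0.1587] t 16.88 F [0.84 0.18 0.66] op -0.0003 q6 -10.3
```

View pics/w16.png

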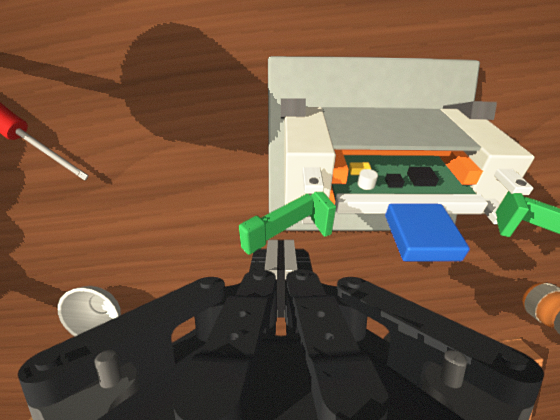

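Request:
{"fn": "play_rows", "kwargs": {
  "rows": [
    [[-0.5, 0, 0], 0, 0],
    [[-0.5, 0, -2], 0, 0],
    [[-0.5, 0, -4.5], 0, 0],
    [[0.5, 0.3, -4.7], 0, 0],
    [[2, 1.0, -4.7], 0, 0],
    [[2.1, 1.0, -4.7], 0, 0],
    [[2.1, 1.0, -4], 0, 0],
    [[2.1, 1.0, -3.3], 0, 0],
    [[2.1, 1.0, -2.6], 0, 0],
    [[2.1, 1.0, -2.6], 0, 0]
  ]
}}

```text
time: 17.77
ee_pos: [0.5121, -0.1849, 0.1431]
tcp_rot: [-139.2, 89.2, -55.6]
wrist_force: [-1.2, -23.6, 19.1]
opening: -0.0001
```

Run:
```python
from h import *
tcpm(0,-87.8,63)
p,d=bot.camera('wrist'); cv2.imwrite('pics/w17.png',p); crop(p,200,130,200,150,4,'w17c')
```

```text
tcp in mouth mm [   0.  -117.2   46.2]
shift [-1.54 -0.71  2.93] turn -0.15562404977114852 yhead 173.54 pos [ 0.5121 -0.1849  0.1431] t 17.77 F [ -1.24 -23.6   19.06] op -0.0001 q6 -13.1
```

View pics/w17c.png

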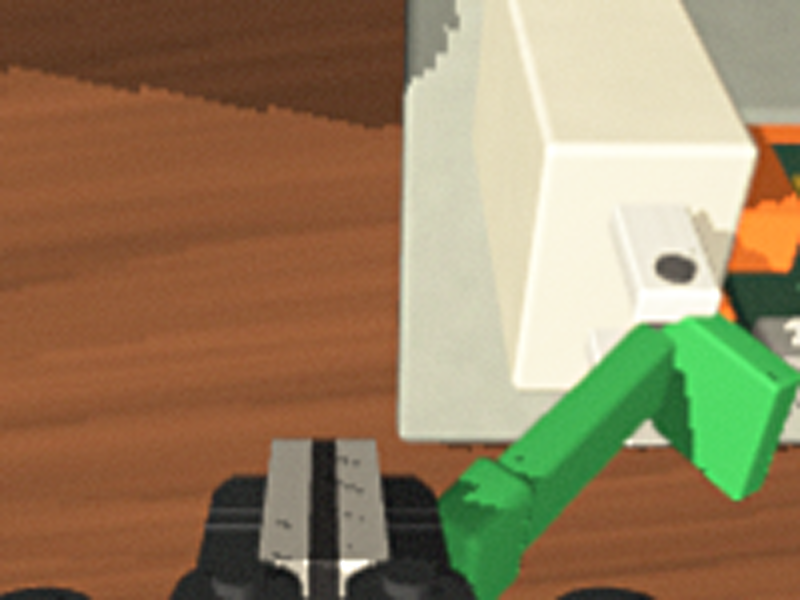

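Request:
{"fn": "play_rows", "kwargs": {
  "rows": [
    [[0, 0, -0.8], 0, 0],
    [[0, 0, -1.5], 0, 0],
    [[0.7, 0.3, -1.5], 0, 0],
    [[1.45, 0.68, -1.5], 0, 0],
    [[1.45, 0.68, -1.5], 0, 0],
    [[1.45, 0.68, -1.0], 0, 0],
    [[1.45, 0.68, -0.5], 0, 0],
    [[1.45, 0.68, 0], 0, 0],
    [[1.4, 0.65, 0.5], 0, 0],
    [[1.4, 0.65, 0.5], 0, 0]
  ]
}}

```text
time: 18.65
ee_pos: [0.5053, -0.1769, 0.1265]
tcp_rot: [-130.7, 89.6, -47.1]
wrist_force: [1.6, -12.4, 10.7]
opening: -0.0007
```

Run:
```python
from h import *
tcpm(0,-87.8,63)
p,d=bot.camera('wrist'); cv2.imwrite('pics/w18.png',p); crop(p,200,130,200,150,4,'w18c')
```

```text
tcp in mouth mm [ 1.000e-01 -1.101e+02  2.800e+01]
shift [-3.18 -1.48  2.21] turn -0.10185287260623 yhead 173.6 pos [ 0.5053 -0.1769  0.1265] t 18.65 F [  1.55 -12.44  10.66] op -0.0007 q6 -12.8
```

View pics/w18c.png

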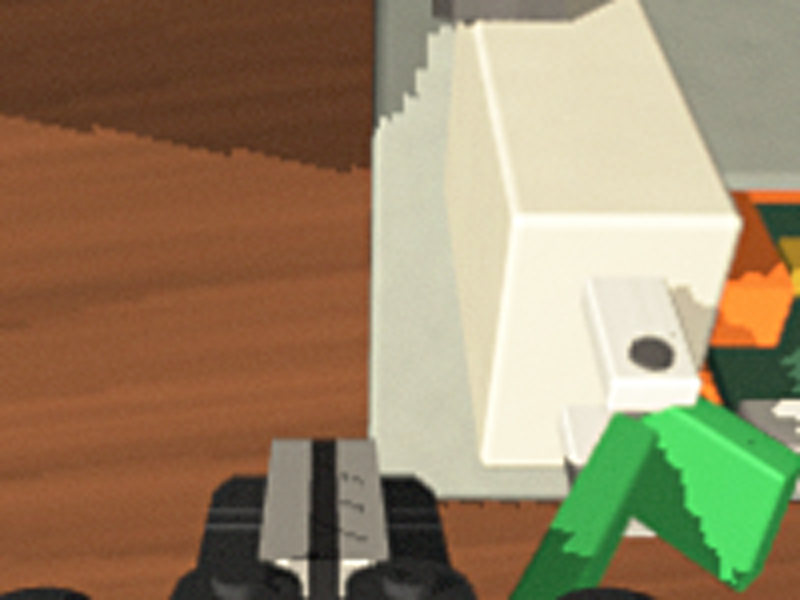

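Request:
{"fn": "play_rows", "kwargs": {
  "rows": [
    [[-0.6, -0.28, 0], 0, 0],
    [[-1.2, -0.56, 0.2], 0, 0],
    [[-1.6, -0.76, 0.5], 0, 0],
    [[-1.9, -0.88, 1.0], 0, 0],
    [[-2.1, -0.97, 1.4], 0, 0],
    [[-2.1, -1.0, 1.8], 0, 0],
    [[-2.2, -1.02, 2.2], 0, 0],
    [[-2.2, -1.02, 2.2], 0, 0]
  ]
}}

```text
time: 19.37
ee_pos: [0.5165, -0.1542, 0.1461]
tcp_rot: [-110.2, 89.9, -26.5]
wrist_force: [0.4, -2.9, 1.9]
opening: 0.0
```

Run:
```python
from h import *
tcpm(0,-87.8,63)
p,d=bot.camera('wrist'); cv2.imwrite('pics/w19.png',p); crop(p,200,130,200,150,4,'w19c')
```

```text
tcp in mouth mm [ -0.4 -86.3  49.3]
shift [-1.22 -0.61 -0.15] turn -0.01881455978940494 yhead 173.68 pos [ 0.5165 -0.1542  0.1461] t 19.37 F [ 0.36 -2.91  1.89] op 0.0 q6 -10.3
```

View pics/w19c.png

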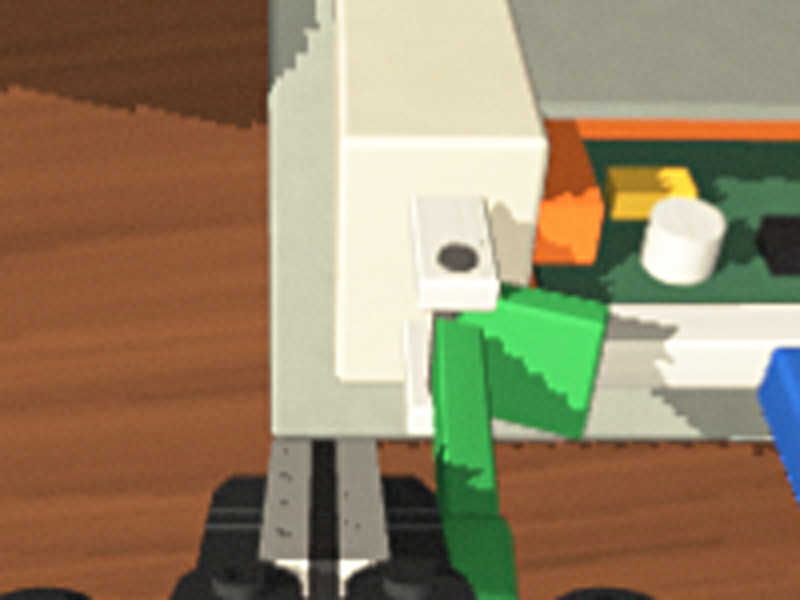

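Request:
{"fn": "play_rows", "kwargs": {
  "rows": [
    [[-0.3, -0.1, 0.2], 0, 0],
    [[-0.5, -0.25, 0.4], 0, 0],
    [[-0.5, -0.25, 0.6], 0, 0],
    [[-0.5, -0.25, 0.8], 0, 0],
    [[-0.5, -0.25, 1.0], 0, 0],
    [[-0.5, -0.25, 1.0], 0, 0]
  ]
}}

```text
time: 19.92
ee_pos: [0.5194, -0.1454, 0.1505]
tcp_rot: [148.3, 89.9, -128.1]
wrist_force: [-1.9, -7.4, -1.5]
opening: -0.0001
```

Run:
```python
from h import *
tcpm(0,-87.8,63)
p,d=bot.camera('wrist'); cv2.imwrite('pics/w20.png',p); crop(p,200,130,200,150,4,'w20c')
```

```text
tcp in mouth mm [ -0.5 -77.2  54.2]
shift [-0.78 -0.41 -1.06] turn -0.06908520762542025 yhead 173.63 pos [ 0.5194 -0.1454  0.1505] t 19.92 F [-1.91 -7.36 -1.47] op -0.0001 q6 -9.2
```

View pics/w20c.png

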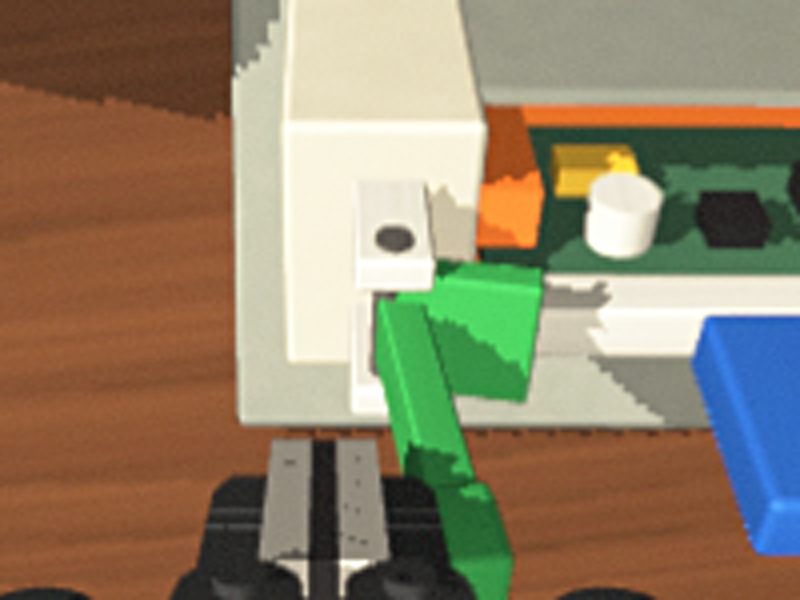

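Request:
{"fn": "play_rows", "kwargs": {
  "rows": [
    [[0, 0, -1], 0, 0],
    [[-3, 0, -1.5], 0, 0],
    [[-6.5, 0, -1], 0, 0],
    [[-8, 0.3, 2], 0, 0],
    [[-8, 0.5, 6], 0, 0],
    [[-8, 0.7, 10], 0, 0],
    [[-8, 1.0, 14], 0, 0],
    [[-8, 1.0, 18], 0, 0],
    [[-8, 1.0, 21.2], 0, 0],
    [[-5, 1.0, 21.2], 0, 0],
    [[-1, 1.0, 21.2], 0, 0],
    [[2.1, 1.0, 21.2], 0, 0]
  ]
}}

```text
time: 20.97
ee_pos: [0.5331, 0.0676, 0.1278]
tcp_rot: [8.5, 89.9, 92.3]
wrist_force: [0.2, 0.0, -0.9]
opening: 0.0002
```

Request:
{"fn": "play_rows", "kwargs": {
  "rows": [
    [[0, 0, 0], 0, 0],
    [[0, 0, 0], 0, 0]
  ]
}}

```text
time: 21.13
ee_pos: [0.5324, 0.0665, 0.1291]
tcp_rot: [87.5, 89.8, 171.1]
wrist_force: [-0.2, 0.3, 0.9]
opening: 0.0003
```

Run:
```python
from h import *
tcpm(0,110,28)
p,d=bot.camera('wrist'); cv2.imwrite('pics/w21.png',p)
```

```text
tcp in mouth mm [ -0.9 134.9  30.4]
shift [ 0.25  0.02 -2.49] turn -0.04679852178384181 yhead 173.65 pos [0.5324 0.0665 0.1291] t 21.13 F [-0.24  0.34  0.92] op 0.0003 q6 13.4
```

View pics/w21.png

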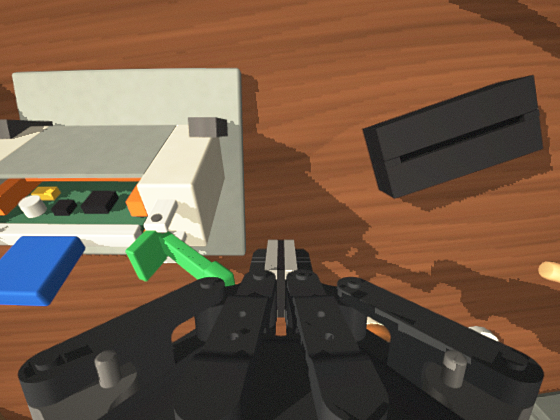

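Request:
{"fn": "play_rows", "kwargs": {
  "rows": [
    [[0, 0, -0.5], 0, 0],
    [[0, 0, -1.0], 0, 0],
    [[-0.1, -0.05, -1.5], 0, 0],
    [[-0.2, -0.1, -2.0], 0, 0],
    [[-0.5, -0.2, -2.4], 0, 0],
    [[-0.9, -0.4, -2.8], 0, 0],
    [[-1.3, -0.6, -3.3], 0, 0],
    [[-1.6, -0.75, -3.8], 0, 0],
    [[-1.8, -0.85, -4.3], 0, 0],
    [[-1.9, -0.9, -4.9], 0, 0],
    [[-1.9, -0.9, -4.9], 0, 0]
  ]
}}

```text
time: 22.1
ee_pos: [0.5382, 0.0164, 0.1519]
tcp_rot: [-68.4, 89.7, 15.2]
wrist_force: [0.3, 2.6, 3.1]
opening: 0.0001
```

Run:
```python
from h import *
tcpm(0,77,54)
p,d=bot.camera('wrist'); cv2.imwrite('pics/w22.png',p); crop(p,140,130,200,150,4,'w22c')
```

```text
tcp in mouth mm [-0.2 85.7 55.8]
shift [ 0.17  0.06 -0.87] turn -0.07680421759440037 yhead 173.62 pos [0.5382 0.0164 0.1519] t 22.1 F [0.26 2.64 3.13] op 0.0001 q6 8.1
```

View pics/w22c.png

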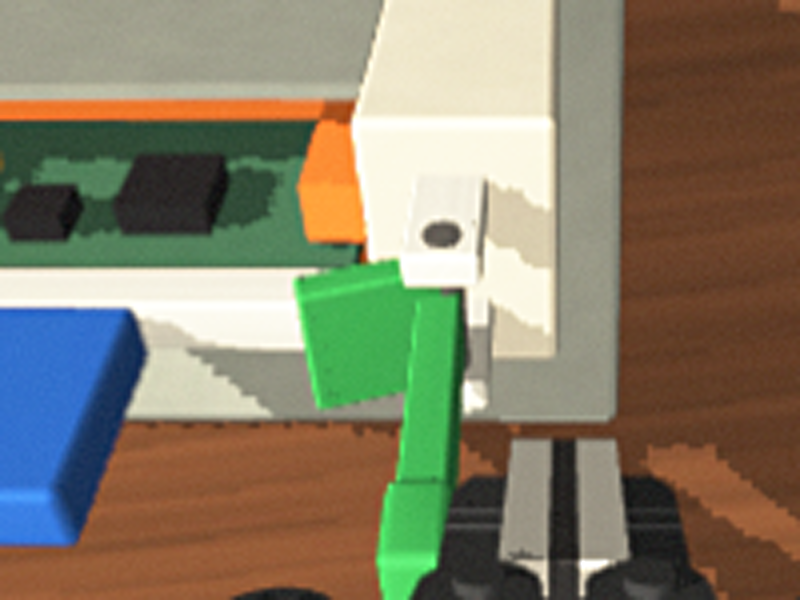

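Request:
{"fn": "play_rows", "kwargs": {
  "rows": [
    [[0, 0, -0.3], 0, 0],
    [[0, 0, -0.6], 0, 0],
    [[0, 0, -0.8], 0, 0],
    [[0, 0, -1.0], 0, 0],
    [[0, 0, -1.15], 0, 0],
    [[0, 0, -1.3], 0, 0],
    [[0, 0, -1.3], 0, 0]
  ]
}}

```text
time: 22.73
ee_pos: [0.5359, 0.0045, 0.1499]
tcp_rot: [-41.5, 89.8, 42.1]
wrist_force: [1.9, 6.3, 4.1]
opening: -0.0003
```

Run:
```python
from h import *
tcpm(0,77,54)
p,d=bot.camera('wrist'); cv2.imwrite('pics/w23.png',p); crop(p,140,130,200,150,4,'w23c')
```

```text
tcp in mouth mm [-0.3 73.6 53.6]
shift [-0.02 -0.04  0.34] turn -0.03173887274272147 yhead 173.67 pos [0.5359 0.0045 0.1499] t 22.73 F [1.92 6.26 4.11] op -0.0003 q6 6.8
```

View pics/w23c.png

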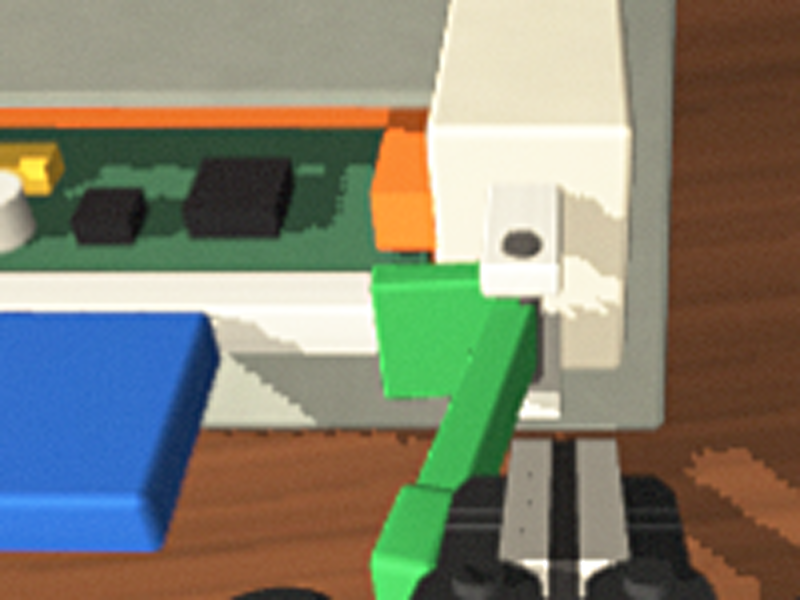

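Request:
{"fn": "play_rows", "kwargs": {
  "rows": [
    [[-0.1, -0.05, -0.15], 0, 0],
    [[-0.2, -0.1, -0.3], 0, 0],
    [[-0.2, -0.1, -0.4], 0, 0],
    [[-0.2, -0.1, -0.4], 0, 0]
  ]
}}

```text
time: 23.12
ee_pos: [0.5356, 0.0009, 0.1507]
tcp_rot: [20.8, 89.8, 104.5]
wrist_force: [-0.3, 8.9, -0.9]
opening: 0.0002
```

Request:
{"fn": "play_rows", "kwargs": {
  "rows": [
    [[0, 0, -0.1], 0, 0],
    [[0, 0, -0.2], 0, 0],
    [[0, 0, -0.2], 0, 0]
  ]
}}

```text
time: 23.37
ee_pos: [0.5353, -0.0002, 0.1505]
tcp_rot: [16.6, 89.7, 100.4]
wrist_force: [1.2, 13.4, -3.1]
opening: -0.0002
```

Run:
```python
from h import *
tcpm(0,77,54)
p,d=bot.camera('wrist'); cv2.imwrite('pics/w24.png',p); crop(p,140,130,200,150,4,'w24c')
```

```text
tcp in mouth mm [-0.6 68.9 54.1]
shift [ 0.04 -0.05  0.81] turn 0.0223194949370793 yhead 173.72 pos [ 5.353e-01 -2.000e-04  1.505e-01] t 23.37 F [ 1.19 13.36 -3.14] op -0.0002 q6 6.1
```

View pics/w24c.png

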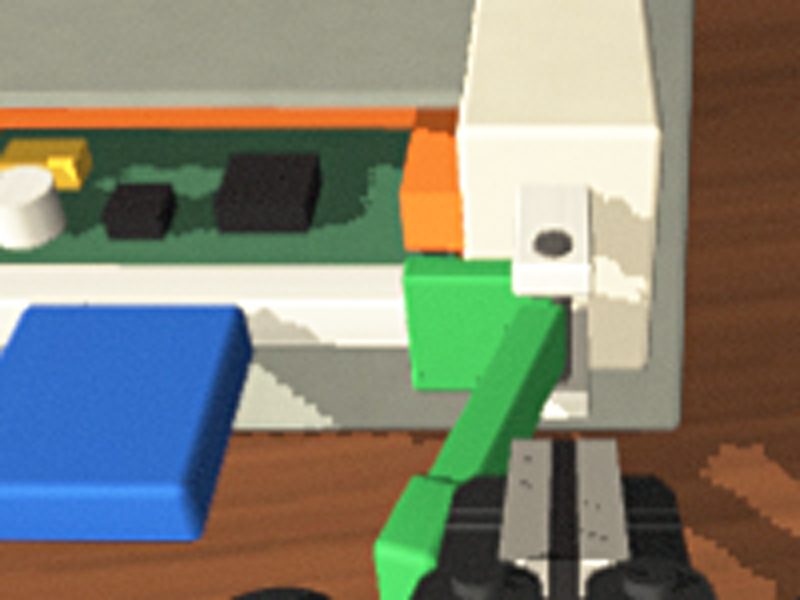

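Request:
{"fn": "play_rows", "kwargs": {
  "rows": [
    [[0, 0, -0.1], 0, 0],
    [[0, 0, -0.2], 0, 0],
    [[0, 0, -0.2], 0, 0]
  ]
}}

```text
time: 23.67
ee_pos: [0.5352, -0.0009, 0.1505]
tcp_rot: [11.4, 89.6, 95.1]
wrist_force: [0.9, 21.4, -4.3]
opening: 0.0006
```

Request:
{"fn": "play_rows", "kwargs": {
  "rows": [
    [[0, 0, -0.1], 0, 0],
    [[0, 0, -0.2], 0, 0],
    [[0, 0, -0.2], 0, 0]
  ]
}}

```text
time: 23.92
ee_pos: [0.5352, -0.0014, 0.1505]
tcp_rot: [8.3, 89.4, 92.2]
wrist_force: [1.9, 29.5, -4.7]
opening: -0.0001
```

Request:
{"fn": "play_rows", "kwargs": {
  "rows": [
    [[0, 0, 1], 0, 0],
    [[-1, 0, 2.2], 0, 0],
    [[-4, 0, 2.2], 0, 0],
    [[-8, 0, 1], 0, 0],
    [[-8, 0, -3], 0, 0],
    [[-8, 0, -7], 0, 0],
    [[-8, 0, -11], 0, 0],
    [[-8, 0, -15.3], 0, 0],
    [[-5, 0, -15.3], 0, 0],
    [[-2, 0, -15.3], 0, 0],
    [[-0.3, 0, -15.3], 0, 0],
    [[-0.3, 0, -15.3], 0, 0]
  ]
}}

```text
time: 24.92
ee_pos: [0.5166, -0.1583, 0.1507]
tcp_rot: [86.8, 89.7, 170.4]
wrist_force: [0.4, -0.6, -0.6]
opening: -0.0
```

Run:
```python
from h import *
tcpm(0,-77,56)
p,d=bot.camera('wrist'); cv2.imwrite('pics/w25.png',p)
```

```text
tcp in mouth mm [ -1.8 -90.3  53.7]
shift [-0.13 -0.25  1.33] turn -0.11843773020015647 yhead 173.58 pos [ 0.5166 -0.1583  0.1507] t 24.92 F [ 0.39 -0.63 -0.56] op -0.0 q6 -10.6
```

View pics/w25.png

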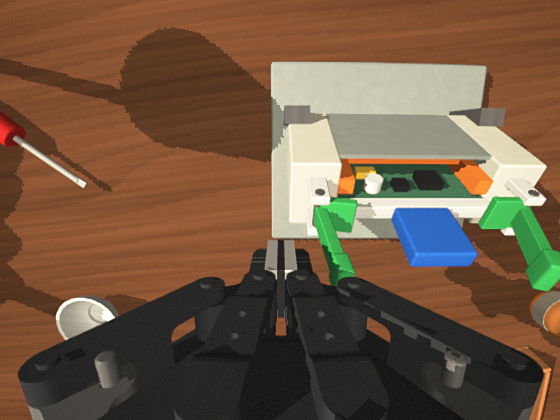

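Request:
{"fn": "play_rows", "kwargs": {
  "rows": [
    [[-0.1, -0.2, 0.4], 0, 0],
    [[-0.1, -0.2, 0.8], 0, 0],
    [[-0.1, -0.2, 1.1], 0, 0],
    [[-0.1, -0.2, 1.3], 0, 0],
    [[-0.1, -0.2, 1.5], 0, 0],
    [[-0.1, -0.2, 1.7], 0, 0],
    [[-0.1, -0.2, 1.85], 0, 0],
    [[-0.1, -0.2, 2.0], 0, 0],
    [[-0.1, -0.2, 2.1], 0, 0],
    [[-0.1, -0.2, 2.1], 0, 0]
  ]
}}

```text
time: 25.8
ee_pos: [0.5228, -0.1375, 0.155]
tcp_rot: [-108.8, 90.0, -25.1]
wrist_force: [1.5, -4.2, 4.8]
opening: 0.0
```

Request:
{"fn": "play_rows", "kwargs": {
  "rows": [
    [[0, 0, 0.1], 0, 0],
    [[0, 0, 0.2], 0, 0],
    [[0, 0, 0.2], 0, 0]
  ]
}}

```text
time: 26.05
ee_pos: [0.5228, -0.1359, 0.1548]
tcp_rot: [-164.5, 89.9, -80.9]
wrist_force: [0.8, -6.5, 4.1]
opening: -0.0002
```

Request:
{"fn": "play_rows", "kwargs": {
  "rows": [
    [[0, 0, 0.1], 0, 0],
    [[0, 0, 0.2], 0, 0],
    [[0, 0, 0.2], 0, 0]
  ]
}}

```text
time: 26.3
ee_pos: [0.5229, -0.1352, 0.1548]
tcp_rot: [-176.0, 89.8, -92.5]
wrist_force: [-0.4, -13.0, 4.4]
opening: -0.0003
```

Request:
{"fn": "play_rows", "kwargs": {
  "rows": [
    [[0, 0, 0.1], 0, 0],
    [[0, 0, 0.2], 0, 0],
    [[0, 0, 0.2], 0, 0]
  ]
}}

```text
time: 26.55
ee_pos: [0.5229, -0.1345, 0.1548]
tcp_rot: [-178.7, 89.6, -95.2]
wrist_force: [-1.5, -19.2, 3.0]
opening: 0.0002
```

Request:
{"fn": "play_rows", "kwargs": {
  "rows": [
    [[0, 0, 0.1], 0, 0],
    [[0, 0, 0.2], 0, 0],
    [[0, 0, 0.2], 0, 0]
  ]
}}

```text
time: 26.8
ee_pos: [0.523, -0.1339, 0.1548]
tcp_rot: [-179.7, 89.5, -96.2]
wrist_force: [-2.6, -27.8, 2.9]
opening: -0.0003
```

Run:
```python
from h import *
tcpm(0,-77,56)
p,d=bot.camera('wrist'); cv2.imwrite('pics/w26.png',p)
```

```text
tcp in mouth mm [ -0.2 -65.3  59. ]
shift [ 0.29  0.1  -1.16] turn -0.2406018632950122 yhead 173.46 pos [ 0.523  -0.1339  0.1548] t 26.8 F [ -2.59 -27.78   2.86] op -0.0003 q6 -7.5
```

View pics/w26.png

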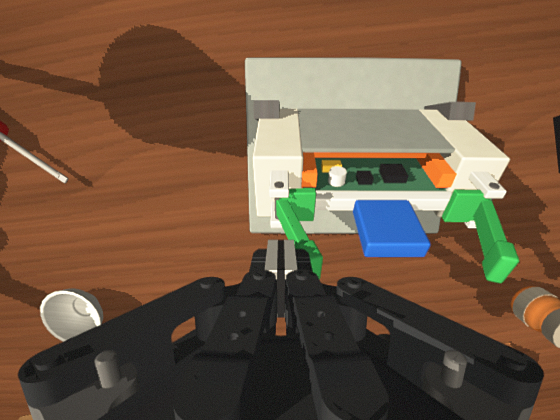

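Request:
{"fn": "play_rows", "kwargs": {
  "rows": [
    [[0, 0, -1], 0, 0],
    [[-1, 0, -2.2], 0, 0],
    [[-4, 0, -2.2], 0, 0],
    [[-8, 0, -1], 0, 0],
    [[-10, 0, 3], 0, 0],
    [[-10, 0, 6.5], 0, 0],
    [[-10, 0, 6.5], 0, 0],
    [[-10, 0, 6.5], 0, 0],
    [[-10, 0, 6.5], 0, 0]
  ]
}}

```text
time: 27.6
ee_pos: [0.5304, -0.0648, 0.2545]
tcp_rot: [70.7, 89.9, 154.4]
wrist_force: [-0.6, -1.1, -0.3]
opening: 0.0003
```

Run:
```python
from h import *
tcpm(0,0,56)
c=cam('wrist'); p,d=bot.camera('wrist'); cv2.imwrite('pics/w27.png',p)
hsv=cv2.cvtColor(p,cv2.COLOR_BGR2HSV)
def pts(k):
    ys,xs=np.where(k>0); P=(deppts(c,np.c_[xs,ys],d)-mo)@M*1000; return P[(np.abs(P[:,0])<30)&(P[:,2]>-5)&(P[:,2]<90)]
g=pts(cv2.inRange(hsv,(50,120,60),(75,255,255)))
for s in (1,-1):
    G=g[g[:,1]*s>0]; far=G[G[:,2]>58]; near=G[(G[:,2]>32)&(G[:,2]<45)]
    print(s,len(G),'z98',np.percentile(G[:,2],98),'far yz',far.mean(0),'near',near.mean(0),'phi',s*np.arctan2((far.mean(0)-near.mean(0))[1],(far.mean(0)-near.mean(0))[2]), 'nose', G[np.abs(G[:,1])<60][:, 2].min() , np.percentile(G[np.abs(G[:,1])<52][:,2],[5,50]))
b=pts(cv2.inRange(hsv,(105,150,60),(125,255,255))); print('grip',np.percentile(b,[2,50,98],axis=0).round(1))
w=pts(cv2.inRange(hsv,(0,0,150),(180,50,255))); w=w[(np.abs(w[:,1])<42)&(w[:,2]>5)]
for s in (1,-1): print('bar',s,np.percentile(w[w[:,1]*s>20],[2,50,98],axis=0).round(1))
```

```text
tcp in mouth mm [-42.5   4.1 149.3]
shift [10.25  0.08 -0.41] turn 9.537456676866896e-05 yhead 173.7 pos [ 0.5304 -0.0648  0.2545] t 27.6 F [-0.57 -1.14 -0.27] op 0.0003 q6 -0.7
1 829 z98 71.19498236923516 far yz [-2.85219991 50.13229694 68.15267579] near [-6.03509727 59.59297357 38.33370414] phi -0.3072249209218679 nose 16.46519803562226 [18.72400059 59.51098586]
-1 801 z98 70.86871074923764 far yz [ -3.34645988 -50.29233871  68.03431894] near [ -6.62123523 -58.86503967  38.80731234] phi -0.285311957255164 nose -3.8327890249312406 [18.3562528  58.32072701]
grip [[ -3.5 -16.9  19. ]
 [ -2.3  -0.2  44.3]
 [  8.1  16.4  54.4]]
bar 1 [[-2.7 20.3  5.5]
 [-0.5 31.1 13.2]
 [ 6.8 41.5 14.7]]
bar -1 [[ -2.8 -41.4   5.6]
 [ -0.5 -31.1  13.2]
 [  6.9 -20.5  14.7]]
```

View pics/w27.png

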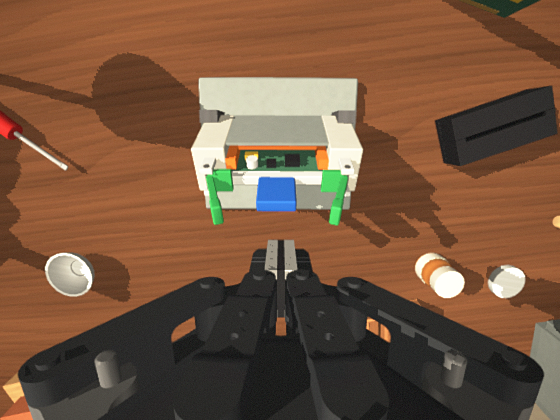

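```bash
python3 -c "
from workcell import bot
print(bot.job_done())"
```

```text
the job is handed in; nothing more can be done
None
```

The card is seated in the sloping bay with both levers closed, and I handed the job in at about 28 s of the 64 s allowed.

**What I did:** The moves can't tilt the tool. So I gripped the blue grip across its 36 mm width instead of its thickness, and swung the card to about 24° against the edge of the stand's slot. I found the guides by eye, about 1.7 mm to the rear of the nominal place. I then slid the card down until the force showed it resting on the connector (about 8 N), let go, and pushed the levers closed in stages.

**Last checks:**
- **Levers:** both arms measured about -0.29 to -0.31 rad from the mouth axis, where fully closed is -0.3. Each had reached its hard stop, where the force rose to about 28–30 N.
- **Card:** the bar top measured about 14 mm above the mouth at both ends, so the foot is about 66 mm down and level. The component side faces the front.
- **Robot:** it had let go and was well clear of everything.

**What went wrong on the way:** On the right lever, my first push went over the top of it. The second pressed on its end with about 30 N, so I backed off and pushed lower. Nothing else moved.

**Not checked:** I didn't measure the bystanders again. Those visible in the last wrist picture showed no sign of having moved.

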